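Put the LED table candles back on charge

ROBOT

A 6-joint arm with a two-finger parallel gripper is mounted at the origin on the work surface. World frame = base frame: x ahead of the robot, y to its left, z up, the work surface at z = 0. Lengths are in m, angles in rad, forces in N, time in s.
With the tool pointing down it reaches from about 0.3 to 0.85 m from the base axis. Payload 5.4 kg.
Tool frame: the origin (TCP) lies on the centre line of the jaws, within the pads' length; the fingertips stand 11 mm ahead of it and the grasp point (between the pads) lies 8 mm behind it; z points along the fingers, y is the line along which they close (so a half turn about z gives the same grasp; the last joint's range is limited). The gripper opens to 85 mm and grips with 20 to 120 N. Pads are 22 mm wide; open, the fingers measure 114 mm over their backs; the gripper's body (76 mm by 85 mm) begins 54 mm behind the grasp point. The pads swing forward as they close: fully open they stand 13 mm farther back than shut.
Start: joints at [0.995, 0.158, 1.597, -0, 1.386, -0.21], TCP at [0.206, 0.537, 0.242] pointing down, gripper open.
Joint ranges: [-2.91, 2.91], [-0.94, 2.29], [0.18, 2.7], [-1.29, 4.43], [0.17, 2.64], [-3, 3]. Speed limits (rad/s): [2.57, 2.57, 3.14, 3.14, 3.14, 3.14].

INTERFACE

Orientations are given as a unit quaternion [w, x, y, z].
In Python, from workcell import arm gives the robot as it stands. The module is installed in compiled form; this text tells all that it offers.
- The arm moves only by the tool carry_out, never from a script. Its argument "steps" is a list of rows, each an object with "fingers": the finger opening in cm, from 0 to 8.54; "linear": the shift along the tool's x, y, z in cm, a list of three; "turn": the turn about the tool's z in degrees. A call has exactly 8 rows; each row is the pose to reach, as a shift and turn from the pose commanded when the call began, along the tool's axes at that moment; what a row does not reach only later rows make up. A row lasts 1/8 s, in which the tool goes at most 62.5 mm and 10.7 degrees, less where a joint would pass 70% of its speed; a pose out of reach is approached as far as the arm can. A call with a gripper value outside its range is refused whole. The fingers move at their own pace and stop on an object; the grip force is fixed at half the most. Time passes only in rows, so rows that repeat a pose let the fingers close, or fill a call up. It gives the time, the measured TCP pose, the force, the opening and the grip force at its end, in the units of the state.
- arm.state(): the state, without advancing time (a new reading comes with each control period).
- arm.grab_frame(name): name is "scene" or "side" or "wrist"; returns a dict with "img" (384x512x3 uint8, red, green, blue), "range_z" (384x512 float32, m along the optical axis (not along the pixel's ray), 0 where there is no reading), "intrinsics" (3x3 intrinsics, pixels), "position" and "attitude" of the camera in the world. Camera axes: x right, y down, z forward; pixel columns grow to the right and rows downward; lengths in m; the calibration is good to about 2 mm. The wrist camera is an equidistant fisheye: a pixel r from the principal point sees the ray r / f radians off the axis. A picture is of the moment at which its call begins.
- arm.hand_in(): hands the job in; it is judged then, once.
The state is a dict: "time": time; "q": joint angles; "joint_velocities": joint speeds; "tau": joint torques, N m; "tcp_pos": TCP position; "tcp_rot": TCP orientation; "ft_force": force on the tool from outside, world axes, zero at the start; "wrist_torque": the same for the moment, N m; "grip_width": opening from 0.0 (shut) to 1.0 (fully open); "grasp_force": force on a finger pad.
Only numpy, scipy, OpenCV 4.12 (cv2) and the standard library are available. Lean on these libraries where they do the work, as an engineer would, in place of code of your own. Each camera call takes 0.05 s, during which the arm holds its last target. There are 200 camera calls.

TASK

Lever up the hinged lid of the black charging case by working the thin blade into the notch in its front, open the lid up, and hang the blade by its wire loop on the hook of the utensil stand that faces the robot. Stand every LED candle that is on the table fully down in a pocket of the case, one to a pocket, flame up, then close the lid right down. Leave the wine glasses and the pepper mill standing where they are.

Things in the scene. Friction and masses are not known exactly. Their poses are not given: they have to be found in the camera images.
- case: Charging case: black plastic box, 150 (x) x 360 (y) x 100 mm high, walls 6 mm, fixed to the table. Origin: centre of its underside. x points from the front (notch, towards the robot) to the back (hinge). Inside, a grey deck 30 mm above the table has four round pockets 56 mm across and 12 mm deep in a row along y, 10 mm in front of the middle.
- notch (a point): Middle of the pry notch in the top of the case's front wall, on the wall's outer face, 94 mm above the table: an opening 40 mm wide and 12 mm high, from 88 mm above the table up to the lid's underside at 100 mm. A finger does not fit in. The blade goes in level along the case's x axis, and then lifts the lid's front edge. The front wall is 6 mm thick.
- lid (a joint): Lid angle in rad: 0 shut, 1.7 fully open (just past upright). Flat grey lid 150 x 360 x 8 mm on the rim of the case, flush with its walls all round. Its stiff friction hinge (0.45 N m, about 5 N at the front edge with its weight) leaves it wherever it is let go.
- lid_hinge (a point): Middle of the lid's hinge line, which runs along the case's y axis at the top of the back wall, 75 mm behind the case's centre, 100 mm above the table, level with the lid's underside.
- lid_edge (a point): Middle of the lid's front edge, at its underside, 150 mm from the hinge line.
- blade: Opening blade, 217 mm, 120 g, lying on the table: wooden handle 90 long x 22 wide x 34 mm high; stiff flat steel blade 24 wide x 3 mm thick, 80 mm out of the handle's front end at mid height; upright wire hanging loop at its back end. Origin: underside of the handle's middle; x to the tip, y across the blade's flat and through the loop, z up.
- blade_tip (a point): Middle of the blade's front edge: 125 mm ahead of the body's origin and 17 mm above it.
- blade_loop (a point): Centre of the wire loop's opening: 66 mm behind the body's origin and 17 mm above it. The opening is 41 mm long (along x; from 45 to 86 mm behind the origin) and 22 mm high, wire 6 mm thick.
- stand: Utensil stand, fixed: steel foot 124 mm across, post 16 mm thick, 320 mm high with its wooden ball. Origin: centre of the foot's underside. A steel hook 7 mm thick sticks out along -x (towards the robot) 262 mm above the table: level for 80 mm from the post's axis, then 12 mm more with its end turned up by 11 mm. A ladle hangs on the far hook (+x).
- hook (a point): Point on the near hook's axis, 55 mm from the post's axis, 262 mm above the table: where the loop should hang.
- pocket0 (a point): Centre of the floor of pocket 0, at x = -10, y = -120 mm in the case, 18 mm above the table (12 mm below the deck).
- pocket1 (a point): Centre of the floor of pocket 1, at x = -10, y = -40 mm in the case, 18 mm above the table (12 mm below the deck).
- pocket2 (a point): Centre of the floor of pocket 2, at x = -10, y = 40 mm in the case, 18 mm above the table (12 mm below the deck).
- pocket3 (a point): Centre of the floor of pocket 3, at x = -10, y = 120 mm in the case, 18 mm above the table (12 mm below the deck).
- candle0: LED candle, ivory cylinder with a grey base ring, 52 mm across and 60 mm high, with a flame-shaped tip 12 mm high on top (72 mm in all), 140 g. It stands on the table. Origin: centre of its underside, z up to the flame. Two to four of the four candles are there.
- candle1: LED candle, ivory cylinder with a grey base ring, 52 mm across and 60 mm high, with a flame-shaped tip 12 mm high on top (72 mm in all), 140 g. It stands on the table. Origin: centre of its underside, z up to the flame. Two to four of the four candles are there.
- candle2: LED candle, ivory cylinder with a grey base ring, 52 mm across and 60 mm high, with a flame-shaped tip 12 mm high on top (72 mm in all), 140 g. It stands on the table. Origin: centre of its underside, z up to the flame. Two to four of the four candles are there.
- candle3: LED candle, ivory cylinder with a grey base ring, 52 mm across and 60 mm high, with a flame-shaped tip 12 mm high on top (72 mm in all), 140 g. It stands on the table. Origin: centre of its underside, z up to the flame. Two to four of the four candles are there.
- glass0: Wine glass, 160 mm high, foot 68 mm across, at the back; bystander. Origin: centre of its foot.
- glass1: Wine glass, 160 mm high, foot 68 mm across, at the back; bystander. Origin: centre of its foot.
- mill: Wooden pepper mill, 120 mm high, 54 mm across; bystander. Origin: centre of its underside.
Things that resemble listed ones, but are neither listed nor needed, are in the scene too. Leave any brown or green look-alike of the candle3 alone.

How it is judged:
On the way, in this order (a step that is already met when the one before it is completed fails the run):
1. the lid has been levered ajar with the blade under it (value of joint lid above 0.15 rad and contact force between blade and case above 0.5 N), for 0.1 s.
2. with the lid open, every candle stands in a pocket (value of joint lid above 0.8 rad and z of candle0 in the frame of case between 0.01 and 0.023 m and x of candle0 in the frame of case between -0.03 and 0.01 m and y of candle0 in the frame of case between -0.14 and 0.14 m and angle between each of candle0, candle1, candle2, candle3's own z axis and vertical below 0.12 rad and z of candle1 in the frame of case between 0.01 and 0.023 m and x of candle1 in the frame of case between -0.03 and 0.01 m and y of candle1 in the frame of case between -0.14 and 0.14 m and z of candle2 in the frame of case between 0.01 and 0.023 m and x of candle2 in the frame of case between -0.03 and 0.01 m and y of candle2 in the frame of case between -0.14 and 0.14 m and z of candle3 in the frame of case between 0.01 and 0.023 m and x of candle3 in the frame of case between -0.03 and 0.01 m and y of candle3 in the frame of case between -0.14 and 0.14 m), for 0.2 s.
At the end, for the whole second after the job is handed in: The lid is shut (under 0.05 rad), every candle present stands upright, flame up, down on the floor of a pocket (within 5 mm of height), and the blade hangs at rest by its loop on the near hook of the stand, tip down (loop within 20 mm sideways of the hook's axis and above 0.22 m, tip below 0.13 m) (value of joint lid below 0.05 rad and z of candle0 in the frame of case between 0.01 and 0.023 m and x of candle0 in the frame of case between -0.03 and 0.01 m and y of candle0 in the frame of case between -0.14 and 0.14 m and angle between each of candle0, candle1, candle2, candle3's own z axis and vertical below 0.12 rad and z of candle1 in the frame of case between 0.01 and 0.023 m and x of candle1 in the frame of case between -0.03 and 0.01 m and y of candle1 in the frame of case between -0.14 and 0.14 m and z of candle2 in the frame of case between 0.01 and 0.023 m and x of candle2 in the frame of case between -0.03 and 0.01 m and y of candle2 in the frame of case between -0.14 and 0.14 m and z of candle3 in the frame of case between 0.01 and 0.023 m and x of candle3 in the frame of case between -0.03 and 0.01 m and y of candle3 in the frame of case between -0.14 and 0.14 m and x of blade_loop in the frame of stand between -0.095 and -0.008 m and y of blade_loop in the frame of stand between -0.02 and 0.02 m and height (world z) of blade_loop above 0.22 m and height (world z) of blade_tip below 0.13 m and linear speed of blade below 0.05 m/s); the robot touches nothing.
It fails at once if a wine glass or the pepper mill is pushed more than 40 mm away or knocked over (distance of any of glass0, glass1, mill from where it was at the start of the episode above 0.04 m or angle between any of glass0, glass1, mill's own z axis and vertical above 0.5 rad).
Of candle0, candle1, candle2, candle3 only 2 to 4 are there at a start; the rules pass over those that are not, and their reading is None.
At some moment in a run one of candle0, candle1, candle2, candle3 may be knocked a few centimetres aside while the robot is not near it.
It also fails if it takes over 210 s, if anything falls off the work surface, if the arm or the gripper's body presses on something with over 40 N, if the wrist force passes 120 N, or if a joint passes its speed limit or range.

## Working session

There is one attempt and no reset: what is moved stays moved. The work goes in short steps, Python scripts to look and compute and a tool call to move; the robot and the scene stay as the last step left them, time stands still between calls to the robot, and variables do not carry over. Pictures are saved under pics/ and viewed, at most 14 in all, crops included, and the job is handed in when it is done.

Besides the shell and the picture viewer there is one more tool, called after "Emit:" as name([rows], argument=value, ...), one row to a line, values as JSON. carry_out: Moves the arm, as the interface text tells. Its arguments: {"type":"object","properties":{"steps":{"type":"array"}},"required":["steps"]}

```bash
mkdir -p pics; cat > h.py <<'E'
import numpy as np, cv2
from workcell import arm
from scipy.spatial.transform import Rotation as R
def rot(q): 
    q=np.asarray(q,float)
    return q if q.shape==(3,3) else R.from_quat([q[1],q[2],q[3],q[0]]).as_matrix()
def grab(n,save=None):
    f=arm.grab_frame(n)
    if save: cv2.imwrite('pics/'+save,f['img'][:,:,::-1])
    np.savez('/tmp/'+n+'.npz',**{k:np.asarray(v) for k,v in f.items()})
    return f
def load(n): return dict(np.load('/tmp/'+n+'.npz'))
def rays(f,uv):
    uv=np.atleast_2d(np.asarray(uv,float));K=f['intrinsics']
    x=(uv[:,0]-K[0,2])/K[0,0];y=(uv[:,1]-K[1,2])/K[1,1]
    return x,y
def cloud(f):
    h,w=f['range_z'].shape;v,u=np.mgrid[:h,:w];K=f['intrinsics'];z=f['range_z']
    p=np.stack([(u-K[0,2])/K[0,0]*z,(v-K[1,2])/K[1,1]*z,z],-1)
    return p@rot(f['attitude']).T+f['position']
def plane(f,uv,h):
    x,y=rays(f,uv);d=np.stack([x,y,np.ones_like(x)],-1)@rot(f['attitude']).T
    return f['position']+d*((h-f['position'][2])/d[:,2])[:,None]
E
python3 - <<'E'
from h import *
for n in('scene','side'):
    f=grab(n,n+'1.png'); print(n,f['position'],f['attitude'],f['intrinsics'].round(1).tolist(),(f['range_z']>0).mean())
s=arm.state()
print(s)
E
```

```text
scene [ 1.01861624 -0.9250172   0.92330766] [-0.42752669  0.868393    0.22985046 -0.10140661] [[371.0, 0.0, 253.6], [0.0, 371.0, 188.8], [0.0, 0.0, 1.0]] 0.9747263590494791
side [ 0.21161533 -0.73407676  0.92703227] [-0.37817453  0.8989814  -0.20197405  0.08957094] [[401.2, 0.0, 253.9], [0.0, 401.2, 183.2], [0.0, 0.0, 1.0]] 0.9960734049479166
{'time': 0.1, 'q': array([ 9.94929178e-01,  1.59002283e-01,  1.59811025e+00,  4.77427468e-05,
        1.38617660e+00, -2.10119013e-01]), 'joint_velocities': array([ 0.00010737, -0.00153319, -0.00244543,  0.00119176,  0.00088518,
        0.00092123]), 'tau': array([-2.54163997e-04, -3.96987963e+01, -3.32339323e+01, -2.29742809e-04,
        4.15145099e-03,  1.33006992e-05]), 'tcp_pos': array([0.20537795, 0.53651988, 0.24140422]), 'tcp_rot': array([-3.46511423e-04,  1.81860727e-01,  9.83323932e-01, -7.74591804e-04]), 'ft_force': array([ 0.56246649, -0.18723989, -0.0687787 ]), 'wrist_torque': array([-0.00623605, -0.00972507,  0.00624952]), 'grasp_force': 0.0, 'grip_width': 0.9967776178230511}
```

View pics/scene1.png

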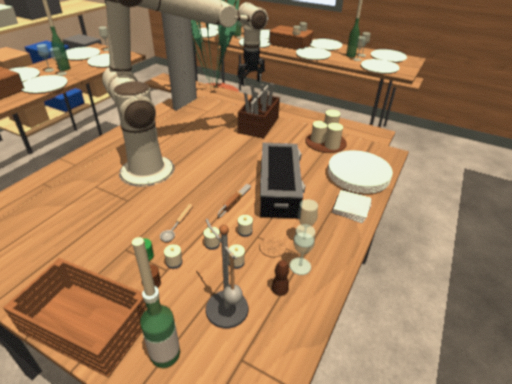

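View pics/side1.png

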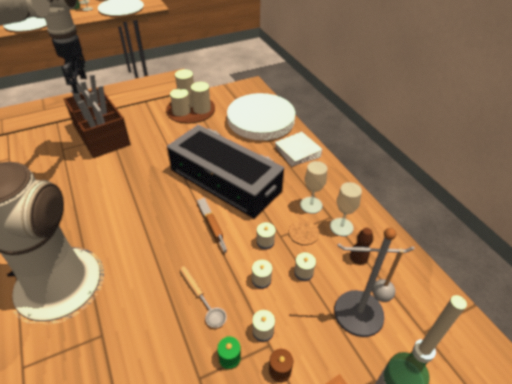

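The side view shows four ivory candles at about (265,235), (262,273), (305,265) and (263,324). The green and brown look-alikes are at (229,350) and (281,363), the blade at (212,225), the case at (225,170) and the stand at (360,312). A spoon lies at (205,300).

```bash
python3 - <<'E'
from h import *
s=load('side');c=load('scene')
for n,f in(('side',s),('scene',c)):
    P=cloud(f);hsv=cv2.cvtColor(f['img'],cv2.COLOR_RGB2HSV)
    # case lid top
    work=(P[...,0]>0.1)&(P[...,0]<0.95)&(abs(P[...,1])<0.62)
    m=(work&(abs(P[...,2]-0.108)<0.006)&(hsv[...,1]<80)).astype(np.uint8)
    k,l,st,ce=cv2.connectedComponentsWithStats(m)
    for i in range(1,k):
        if st[i,4]>300:
            p=P[l==i];r=cv2.minAreaRect(p[:,:2].astype(np.float32));print(n,'top',st[i,4],np.median(p[:,2]).round(4),np.round(r[0],4),np.round(r[1],4),r[2])
    for nm,lo,hi in(('ivory',0.045,0.08),):
        m=(work&(P[...,2]>lo)&(P[...,2]<hi)&(hsv[...,2]>140)&(hsv[...,1]<90)).astype(np.uint8)
        k,l,st,ce=cv2.connectedComponentsWithStats(m)
        for i in range(1,k):
            if st[i,4]>40:
                p=P[l==i];t=p[abs(p[:,2]-0.06)<0.004]
                if len(t)>10:
                    (x,y),rr=cv2.minEnclosingCircle(t[:,:2].astype(np.float32));print(n,'candle',ce[i].round(),st[i,4],round(x,4),round(y,4),round(rr,4),np.median(t[:,2]).round(4),np.percentile(t[:,2],90).round(4))
    m=(work&(P[...,2]>0.006)&(P[...,2]<0.045)).astype(np.uint8)
    k,l,st,ce=cv2.connectedComponentsWithStats(m)
    for i in range(1,k):
        if st[i,4]>60:
            p=P[l==i];r=cv2.minAreaRect(p[:,:2].astype(np.float32));print(n,'low',ce[i].round(),st[i,4],p[:,2].max().round(3),np.round(r[0],4),np.round(r[1],4),round(r[2],1))
    m=work&(P[...,2]>0.12)
    k,l,st,ce=cv2.connectedComponentsWithStats(m.astype(np.uint8))
    for i in range(1,k):
        if st[i,4]>30:
            p=P[l==i];print(n,'high',ce[i].round(),st[i,4],p.min(0).round(3),p.max(0).round(3))
a=cv2.resize(s['img'][185:265,170:270],None,fx=4,fy=4,interpolation=3)
b=cv2.resize(c['img'][170:250,170:270],None,fx=4,fy=4,interpolation=3)
cv2.imwrite('pics/bl.png',np.hstack([a,b])[:,:,::-1])
E
```

```text
side top 3668 0.1092 [0.5491 0.1727] [0.1635 0.3591] 26.85150909423828
side candle [266. 230.] 211 0.5512 -0.1126 0.0269 0.0599 0.0618
side candle [305. 261.] 251 0.5977 -0.2488 0.0263 0.0599 0.0619
side candle [262. 269.] 272 0.4854 -0.2222 0.0263 0.06 0.0621
side candle [263. 321.] 361 0.4265 -0.3489 0.0258 0.0599 0.0618
side low [260. 113.] 1387 0.045 [0.7978 0.4245] [0.2292 0.2331] 45.5
side low [192. 112.] 464 0.045 [0.5765 0.5686] [0.1003 0.1953] 89.7
side low [260. 132.] 460 0.045 [0.7585 0.3563] [0.1185 0.2569] 57.9
side low [107. 146.] 402 0.045 [0.1951 0.5126] [0.1039 0.2039] 52.6
side low [298. 149.] 942 0.036 [0.8366 0.1987] [0.1239 0.1289] 4.9
side low [227. 193.] 931 0.045 [0.5008 0.1196] [0.1413 0.3889] 49.9
side low [311. 203.] 94 0.045 [ 0.7459 -0.0439] [0.0411 0.0468] 82.0
side low [211. 222.] 433 0.039 [0.4348 0.0036] [0.2191 0.024 ] 88.3
side low [341. 225.] 105 0.045 [ 0.7806 -0.1568] [0.0428 0.0451] 17.6
side low [303. 232.] 290 0.012 [ 0.6675 -0.1317] [0.0863 0.0817] 35.8
side low [265. 243.] 158 0.045 [ 0.5455 -0.1269] [0.0277 0.0516] 67.6
side low [359. 257.]
[... 2612 characters left out ...]

scene low [135. 333.] 115 0.045 [ 0.5048 -0.599 ] [0.0047 0.0407] 4.2
scene low [174. 357.] 114 0.045 [ 0.633  -0.5966] [0.009  0.0465] 1.3
scene high [238.  30.] 2497 [0.1   0.279 0.245] [0.277 0.61  0.628]
scene high [254. 100.] 182 [0.168 0.475 0.12 ] [0.292 0.62  0.214]
scene high [265.  98.] 65 [0.245 0.574 0.124] [0.275 0.591 0.214]
scene high [245. 102.] 84 [0.148 0.468 0.12 ] [0.209 0.616 0.214]
scene high [308. 210.] 365 [ 0.718 -0.077  0.12 ] [ 0.778 -0.014  0.167]
scene high [227. 263.] 849 [ 0.582 -0.447  0.12 ] [ 0.719 -0.362  0.328]
scene high [304. 236.] 429 [ 0.754 -0.191  0.12 ] [ 0.814 -0.126  0.165]
scene high [152. 295.] 1612 [ 0.565 -0.62   0.12 ] [ 0.639 -0.564  0.417]
```

View pics/bl.png

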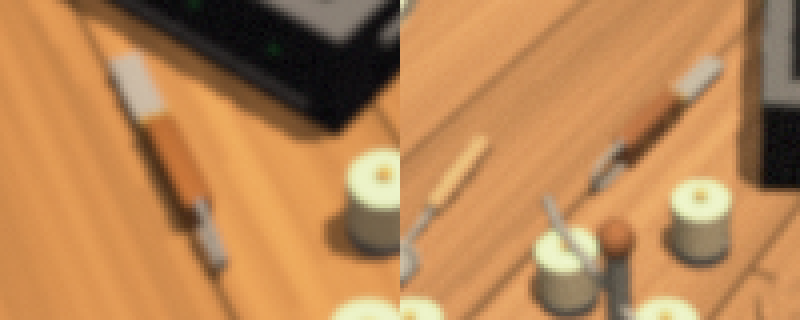

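The crops show the blade lying with its steel tip towards +y and its loop towards -y. The case is yawed about 27°, with its front facing the robot. I'm moving above the blade now.

Emit:
carry_out([
  {"fingers":8.5,"linear":[-4,-4,0.3],"turn":9},
  {"fingers":8.5,"linear":[-8,-8,0.6],"turn":18},
  {"fingers":8.5,"linear":[-12,-12,1],"turn":27},
  {"fingers":8.5,"linear":[-16.5,-16.5,1.5],"turn":36},
  {"fingers":8.5,"linear":[-20.5,-20.5,2],"turn":45},
  {"fingers":8.5,"linear":[-25,-25,2],"turn":54},
  {"fingers":8.5,"linear":[-29,-29,2],"turn":63},
  {"fingers":8.5,"linear":[-33,-33,2],"turn":70.8},
])

```text
time: 1.1
tcp_pos: [0.3961, 0.1089, 0.2221]
tcp_rot: [0.0, 0.72, 0.694, 0.0]
ft_force: [1.0, 0.4, -0.5]
grip_width: 0.994
grasp_force: 0.0
```

```bash
cat >> h.py <<'E'
def delta(target,yaw_y=None,s=None):
    """shift (cm) and turn (deg) to target TCP pos, tool-y yaw in deg"""
    s=s or arm.state();T=rot(s['tcp_rot'])
    d=T.T@(np.asarray(target)-s['tcp_pos'])*100
    y=np.degrees(np.arctan2(T[1,1],T[0,1]))
    t=None if yaw_y is None else -((yaw_y-y+180)%360-180)
    print('tcp',s['tcp_pos'].round(4),'yaw_y',y.round(2),'F',s['ft_force'].round(1),'grip',round(s['grip_width'],3),round(s['grasp_force'],1),'t',round(s['time'],1))
    print('-> shift cm',d.round(2),'turn',None if t is None else round(t,2))
def wrays(f,uv):
    uv=np.atleast_2d(np.asarray(uv,float));K=f['intrinsics']
    d=(uv-[K[0,2],K[1,2]])/[K[0,0],K[1,1]];r=np.linalg.norm(d,axis=1)
    k=np.sin(r)/np.maximum(r,1e-9)
    return np.stack([d[:,0]*k,d[:,1]*k,np.cos(r)],-1)@rot(f['attitude']).T
def wplane(f,uv,h):
    d=wrays(f,uv);return f['position']+d*((h-f['position'][2])/d[:,2])[:,None]
def wcloud(f):
    h,w=f['range_z'].shape;v,u=np.mgrid[:h,:w];uv=np.stack([u.ravel(),v.ravel()],-1)
    d=wrays(f,uv);fw=rot(f['attitude'])[:,2];c=d@fw
    return (f['position']+d*(f['range_z'].ravel()/c)[:,None]).reshape(h,w,3)
E
python3 - <<'E'
from h import *
f=grab('wrist','w1.png');print(f['position'],f['attitude'],f['intrinsics'],(f['range_z']>0).mean())
delta([.435,.015,.15],-1.7)
P=wcloud(f);m=(P[...,2]>.006)&(P[...,2]<.06)&(abs(P[...,0]-.435)<.05)&(abs(P[...,1])<.13)
p=P[m];r=cv2.minAreaRect(p[:,:2].astype(np.float32));print(r,len(p))
E
```

```text
[0.39908727 0.17311968 0.35351629] [ 0.12995222  0.99137147 -0.0170529  -0.00205398] [[297.31863964   0.         256.64921136]
 [  0.         297.31863964 192.13950043]
 [  0.           0.           1.        ]] 0.9767049153645834
tcp [0.3986 0.1033 0.2224] yaw_y -2.59 F [ 1.6 -5.2  0.5] grip 0.994 0.0 t 1.1
-> shift cm [-8.62  4.02  7.29] turn -0.89
((0.4358835220336914, 0.01990610361099243), (0.23526498675346375, 0.05199304595589638), 77.98361206054688) 2669
```

View pics/w1.png

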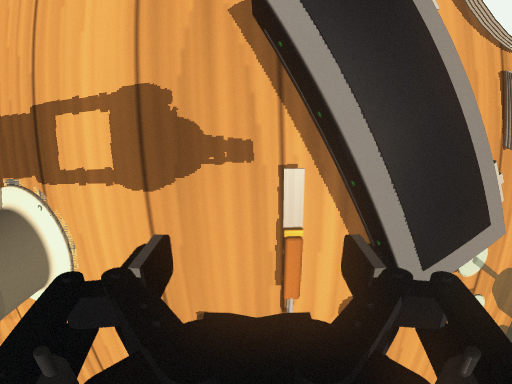

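The wrist view shows the blade steel at columns 283–305, rows 168–228, and the handle at rows 228–298. The case's front wall is to its right.

```bash
python3 - <<'E'
from h import *
f=load('wrist');P=wcloud(f);hsv=cv2.cvtColor(f['img'],cv2.COLOR_RGB2HSV)
def comp(m,box):
    M=np.zeros_like(m);u0,u1,v0,v1=box;M[v0:v1,u0:u1]=m[v0:v1,u0:u1];return M
m=comp((hsv[...,1]<60)&(hsv[...,2]>120),(270,320,160,232))
v,u=np.nonzero(m);print('steel px',u.min(),u.max(),v.min(),v.max(),'depth z',np.median(P[m][:,2]).round(4))
q=wplane(f,np.stack([u,v],-1),.0185);r=cv2.minAreaRect(q[:,:2].astype(np.float32));print('steel',r)
m=comp((P[...,2]>.026)&(P[...,2]<.045),(270,320,220,305));v,u=np.nonzero(m);print('handle z',np.median(P[m][:,2]),u.min(),u.max(),v.min(),v.max())
q=wplane(f,np.stack([u,v],-1),.034);print('handle',cv2.minAreaRect(q[:,:2].astype(np.float32)))
# lid top from wrist
m=(abs(P[...,2]-.108)<.008)&(P[...,0]>.35)&(P[...,0]<.75)&(P[...,1]>-.05)
p=P[m];print('lid',np.median(p[:,2]),cv2.minAreaRect(p[:,:2].astype(np.float32)),len(p))
# front edge of lid: fit line on boundary in rotated frame
c,s=np.cos(np.radians(27)),np.sin(np.radians(27))
for ang in(26,27,28):
    c,s=np.cos(np.radians(ang)),np.sin(np.radians(ang))
    x=p[:,0]*c+p[:,1]*s;y=-p[:,0]*s+p[:,1]*c
    b=np.arange(y.min()+.02,y.max()-.02,.02)
    fr=[np.percentile(x[abs(y-t)<.005],1) for t in b];bk=[np.percentile(x[abs(y-t)<.005],99) for t in b];print(ang,np.polyfit(b,fr,1).round(4),np.polyfit(b,bk,1).round(4),np.median(fr).round(4),np.median(bk).round(4),y.min().round(4),y.max().round(4))
E
```

```text
steel px 283 303 169 226 depth z 0.0183
steel ((0.43886274099349976, 0.07483962923288345), (0.07011644542217255, 0.02275140956044197), 88.41407775878906)
handle z 0.033351819892173284 283 303 229 304
handle ((0.4364468455314636, -0.011581279337406158), (0.10790830105543137, 0.02248896099627018), 88.78085327148438)
lid 0.10925608088677613 ((0.5799034833908081, 0.12075309455394745), (0.16409140825271606, 0.4292338788509369), 27.06915283203125) 38392Traceback (most recent call last):
  File "<stdin>", line 19, in <module>
    return _quantile_unchecked(
        a, q, axis, out, overwrite_input, method, keepdims, weights)
    return _ureduce(a,
                    func=_quantile_ureduce_func,
    ...<5 lines>...
                    overwrite_input=overwrite_input,
                    method=method)
    r = func(a, **kwargs)
    result = _quantile(arr,
                       quantiles=q,
    ...<2 lines>...
                       out=out,
                       weights=wgt)
    slices_having_nans = np.isnan(arr[-1, ...])
                                  ~~~^^^^^^^^^
IndexError: index -1 is out of bounds for axis 0 with size 0
```

Emit:
carry_out([
  {"fingers":6,"linear":[-4,2,3],"turn":0},
  {"fingers":6,"linear":[-7,3.4,7],"turn":0},
  {"fingers":6,"linear":[-9.4,4.4,11],"turn":0},
  {"fingers":6,"linear":[-9.4,4.4,14],"turn":0},
  {"fingers":6,"linear":[-9.4,4.4,14],"turn":0},
  {"fingers":6,"linear":[-9.4,4.4,14],"turn":0},
  {"fingers":6,"linear":[-9.4,4.4,14],"turn":0},
  {"fingers":6,"linear":[-9.4,4.4,14],"turn":0},
])

```text
time: 2.15
tcp_pos: [0.4377, 0.0155, 0.0834]
tcp_rot: [0.001, 0.718, 0.696, 0.001]
ft_force: [-0.1, -0.2, 0.1]
grip_width: 0.703
grasp_force: 0.0
```

```bash
python3 - <<'E'
from h import *
delta([.437,.015,.013],-1.5)
f=grab('wrist','w2.png');P=wcloud(f);hsv=cv2.cvtColor(f['img'],cv2.COLOR_RGB2HSV)
m=(P[...,2]>.012)&(P[...,2]<.026)&(hsv[...,1]<70)&(abs(P[...,0]-.44)<.03)&(P[...,1]>.02)&(P[...,1]<.13)
v,u=np.nonzero(m);q=wplane(f,np.stack([u,v],-1),.0185);print('steel',np.median(P[m][:,2]),cv2.minAreaRect(q[:,:2].astype(np.float32)),q.max(0))
m=(P[...,2]>.028)&(P[...,2]<.042)&(abs(P[...,0]-.44)<.03)&(abs(P[...,1])<.13)&(hsv[...,1]>60)
v,u=np.nonzero(m);q=wplane(f,np.stack([u,v],-1),.034);print('handle',np.median(P[m][:,2]),cv2.minAreaRect(q[:,:2].astype(np.float32)),q.max(0))
m=(abs(P[...,2]-.108)<.006)&(P[...,0]>.35)&(P[...,0]<.62)&(P[...,1]>-.05)&(P[...,1]<.35)&(hsv[...,1]<60)
p=P[m];print('lidz',np.median(p[:,2]))
c,s=np.cos(np.radians(27)),np.sin(np.radians(27));x=p[:,0]*c+p[:,1]*s;y=-p[:,0]*s+p[:,1]*c
b=[t for t in np.arange(-.3,.1,.02) if (abs(y-t)<.005).sum()>20];fr=[np.percentile(x[abs(y-t)<.005],1) for t in b];print(np.round(fr,4),np.polyfit(b,fr,1),y.min(),y.max())
# same frame for the side/scene clouds
for n in('side','scene'):
    F=load(n);Q=cloud(F);h=cv2.cvtColor(F['img'],cv2.COLOR_RGB2HSV)
    m=(abs(Q[...,2]-.109)<.006)&(Q[...,0]>.35)&(Q[...,0]<.75)&(Q[...,1]>-.1)&(Q[...,1]<.4)
    p=Q[m];x=p[:,0]*c+p[:,1]*s;y=-p[:,0]*s+p[:,1]*c;g=abs(x-.57)<.06
    b=np.arange(-.24,.05,.02);fr=[np.percentile(x[abs(y-t)<.01],2) for t in b];bk=[np.percentile(x[abs(y-t)<.01],98) for t in b]
    print(n,np.polyfit(b,fr,1).round(3),np.polyfit(b,bk,1).round(3),np.median(fr),np.median(bk),np.percentile(y[g],[.5,99.5]))
E
```

```text
tcp [0.4377 0.0155 0.0834] yaw_y -1.73 F [-0.1 -0.2  0.1] grip 0.703 0.0 t 2.1
-> shift cm [-0.04 -0.09  7.04] turn -0.23
steel 0.018296318885020674 ((0.4388534724712372, 0.07466199994087219), (0.07219883799552917, 0.023516690358519554), 88.65969848632812) [0.45143742 0.11062434 0.0185    ]
handle 0.033473617260095456 ((0.43688929080963135, -0.013643290847539902), (0.10615656524896622, 0.021938426420092583), 88.78573608398438) [0.4488957  0.03961383 0.034     ]
lidz 0.10819541399683215
[0.4901 0.4899 0.4899 0.4898 0.4898 0.4896 0.4897 0.4896] [-0.00363321  0.48911702] -0.2742358312065778 -0.10642599488781262
side [-0.003  0.489] [0.006 0.637] 0.48908491961859857 0.6354068989483987 [-0.39245804  0.08442052]
scene [0.004 0.494] [0.008 0.64 ] 0.49335640753655136 0.6375306551161966 [-0.39109893  0.08447291]
```

Emit:
carry_out([
  {"fingers":6,"linear":[0,0,3],"turn":0},
  {"fingers":6,"linear":[0,0,5.5],"turn":0},
  {"fingers":6,"linear":[0,0,7],"turn":0},
  {"fingers":6,"linear":[0,0,7],"turn":0},
  {"fingers":0,"linear":[0,0,7],"turn":0},
  {"fingers":0,"linear":[0,0,7],"turn":0},
  {"fingers":0,"linear":[0,0,7],"turn":0},
  {"fingers":0,"linear":[0,0,7],"turn":0},
])

```text
time: 3.2
tcp_pos: [0.438, 0.0152, 0.0134]
tcp_rot: [0.001, 0.718, 0.696, 0.001]
ft_force: [-0.4, 0.5, 5.8]
grip_width: 0.248
grasp_force: 59.4
```

Emit:
carry_out([
  {"fingers":0,"linear":[0,0,0],"turn":0},
  {"fingers":0,"linear":[0,0,0],"turn":0},
  {"fingers":0,"linear":[0,0,0],"turn":0},
  {"fingers":0,"linear":[0,0,0],"turn":0},
  {"fingers":0,"linear":[0,0,0],"turn":0},
  {"fingers":0,"linear":[0,0,-2],"turn":0},
  {"fingers":0,"linear":[0,0,-4],"turn":0},
  {"fingers":0,"linear":[0,0,-5.5],"turn":0},
])

```text
time: 4.2
tcp_pos: [0.4369, 0.0154, 0.0681]
tcp_rot: [0.0, 0.718, 0.696, 0.0]
ft_force: [0.2, 0.6, -0.6]
grip_width: 0.249
grasp_force: 58.7
```

Emit:
carry_out([
  {"fingers":0,"linear":[1,-3,-1],"turn":0},
  {"fingers":0,"linear":[3,-6.2,-2.2],"turn":10},
  {"fingers":0,"linear":[5,-6.2,-2.2],"turn":20},
  {"fingers":0,"linear":[6.8,-6.2,-2.2],"turn":30},
  {"fingers":0,"linear":[6.8,-6.2,-2.2],"turn":40},
  {"fingers":0,"linear":[6.8,-6.2,-2.2],"turn":50},
  {"fingers":0,"linear":[6.8,-6.2,-2.2],"turn":58},
  {"fingers":0,"linear":[6.8,-6.2,-2.2],"turn":61.3},
])

```text
time: 5.2
tcp_pos: [0.3767, 0.0853, 0.0892]
tcp_rot: [-0.0, 0.973, 0.232, -0.0]
ft_force: [-0.6, -0.2, -0.4]
grip_width: 0.249
grasp_force: 58.8
```

Emit:
carry_out([
  {"fingers":0,"linear":[0,0,0],"turn":0},
  {"fingers":0,"linear":[0,0,0],"turn":0},
  {"fingers":0,"linear":[0,0,0],"turn":0},
  {"fingers":0,"linear":[0,0,0],"turn":0},
  {"fingers":0,"linear":[0,0,0],"turn":0},
  {"fingers":0,"linear":[0,0,0],"turn":0},
  {"fingers":0,"linear":[0,0,0],"turn":0},
  {"fingers":0,"linear":[0,0,0],"turn":0},
])

```text
time: 6.2
tcp_pos: [0.377, 0.0853, 0.0893]
tcp_rot: [0.0, 0.972, 0.233, 0.0]
ft_force: [-0.8, -0.2, -0.7]
grip_width: 0.247
grasp_force: 58.9
```

```bash
python3 - <<'E'
from h import *
delta([.3768,.0854,.090],-63)
f=grab('wrist','w3.png');P=wcloud(f);hsv=cv2.cvtColor(f['img'],cv2.COLOR_RGB2HSV)
c,s=np.cos(np.radians(27)),np.sin(np.radians(27))
X=P[...,0]*c+P[...,1]*s;Y=-P[...,0]*s+P[...,1]*c
m=(X>.385)&(X<.474)&(abs(Y+.095)<.03)&(P[...,2]>.06)&(hsv[...,1]<90)
x,y,z=X[m],Y[m],P[m][:,2];print(m.sum(),'tip',np.percentile(x,99),'y',np.median(y),np.percentile(y,[2,98]),'z fit',np.polyfit(x-.47,z,1),'yfit',np.polyfit(x-.47,y,1))
E
```

```text
tcp [0.377  0.0853 0.0893] yaw_y -63.06 F [-0.8 -0.2 -0.7] grip 0.247 58.9 t 6.2
-> shift cm [-0.02 -0.02 -0.07] turn -0.06
20632 tip 0.46932070367031176 y -0.09623389021776367 [-0.12164445 -0.06996735] z fit [-0.76950011  0.09403206] yfit [-0.02357436 -0.09704053]
```

View pics/w3.png

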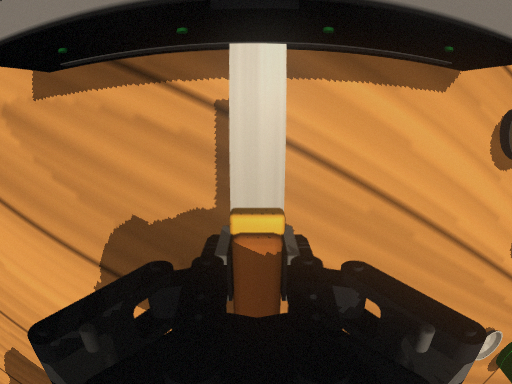

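The blade (columns 230–286, centre 257) lines up with the case: the LEDs at columns 62, 182, 328 and 448 centre on 255. I'll check blade height and then insert.

```bash
python3 - <<'E'
from h import *
f=load('wrist');P=wcloud(f)
for v in(50,80,120,160,200):
    print(v,P[v,240:277:12].round(4).tolist())
g=cv2.cvtColor(f['img'],cv2.COLOR_RGB2HSV)
print('lid top',P[8,200:320:40,2].round(4), 'range',f['range_z'][8,250])
E
```

```text
50 [[0.4575, 0.1329, 0.0945], [0.4599, 0.1285, 0.0937], [0.4624, 0.1241, 0.0925], [0.4645, 0.1195, 0.0941]]
80 [[0.4459, 0.127, 0.0938], [0.448, 0.1224, 0.0948], [0.4503, 0.118, 0.0951], [0.4526, 0.1135, 0.0947]]
120 [[0.4306, 0.1192, 0.0945], [0.4329, 0.1147, 0.0946], [0.4351, 0.1102, 0.0937], [0.4375, 0.1057, 0.094]]
160 [[0.4152, 0.1115, 0.0942], [0.4177, 0.107, 0.0952], [0.4197, 0.1022, 0.0927], [0.4221, 0.0976, 0.0933]]
200 [[0.3992, 0.1036, 0.0943], [0.4014, 0.0988, 0.0936], [0.4039, 0.0941, 0.0939], [0.4066, 0.0896, 0.0952]]
lid top [0.091  0.088  0.0872] range 0.11445565
```

Emit:
carry_out([
  {"fingers":0,"linear":[0,0,0],"turn":0},
  {"fingers":0,"linear":[0,0,0],"turn":0},
  {"fingers":0,"linear":[0,0,0],"turn":0},
  {"fingers":0,"linear":[0,0,0],"turn":0},
  {"fingers":0,"linear":[0,0,0],"turn":0},
  {"fingers":0,"linear":[0,0,0],"turn":0},
  {"fingers":0,"linear":[0,0,0],"turn":0},
  {"fingers":0,"linear":[0.7,0,-0.05],"turn":0},
])

```text
time: 7.25
tcp_pos: [0.3832, 0.0885, 0.0897]
tcp_rot: [-0.0, 0.973, 0.233, -0.0]
ft_force: [-0.6, 0.1, 0.5]
grip_width: 0.249
grasp_force: 58.9
```

Emit:
carry_out([
  {"fingers":0,"linear":[0.6,0,-0.05],"turn":0},
  {"fingers":0,"linear":[1.2,0,-0.05],"turn":0},
  {"fingers":0,"linear":[1.8,0,-0.05],"turn":0},
  {"fingers":0,"linear":[2.4,0,-0.05],"turn":0},
  {"fingers":0,"linear":[3,0,-0.05],"turn":0},
  {"fingers":0,"linear":[3.5,0,-0.05],"turn":0},
  {"fingers":0,"linear":[3.5,0,-0.05],"turn":0},
  {"fingers":0,"linear":[3.5,0,-0.05],"turn":0},
])

```text
time: 8.25
tcp_pos: [0.4143, 0.1043, 0.0902]
tcp_rot: [-0.0, 0.972, 0.233, -0.0]
ft_force: [-0.6, -0.8, -1.0]
grip_width: 0.246
grasp_force: 58.9
```

Emit:
carry_out([
  {"fingers":0,"linear":[0,0,-0.5],"turn":0},
  {"fingers":0,"linear":[0,0,-1.1],"turn":0},
  {"fingers":0,"linear":[0.05,0,-1.8],"turn":0},
  {"fingers":0,"linear":[0.15,0,-2.4],"turn":0},
  {"fingers":0,"linear":[0.25,0,-3],"turn":0},
  {"fingers":0,"linear":[0.4,0,-3.6],"turn":0},
  {"fingers":0,"linear":[0.6,0,-4.3],"turn":0},
  {"fingers":0,"linear":[0.6,0,-4.3],"turn":0},
])

```text
time: 9.25
tcp_pos: [0.4202, 0.1071, 0.134]
tcp_rot: [0.0, 0.972, 0.233, 0.0]
ft_force: [-1.6, -1.5, -2.8]
grip_width: 0.248
grasp_force: 59.1
```

```bash
python3 - <<'E'
from h import *
delta([.4143,.1043,.0902],-63)
f=grab('side','s2.png');cv2.imwrite('pics/s2c.png',cv2.resize(f['img'][90:250,140:320],None,fx=3.5,fy=3.5,interpolation=3)[:,:,::-1])
E
```

```text
tcp [0.4202 0.1071 0.134 ] yaw_y -63.05 F [-1.6 -1.5 -2.8] grip 0.248 59.1 t 9.2
-> shift cm [-0.66 -0.02  4.38] turn -0.05
```

View pics/s2c.png

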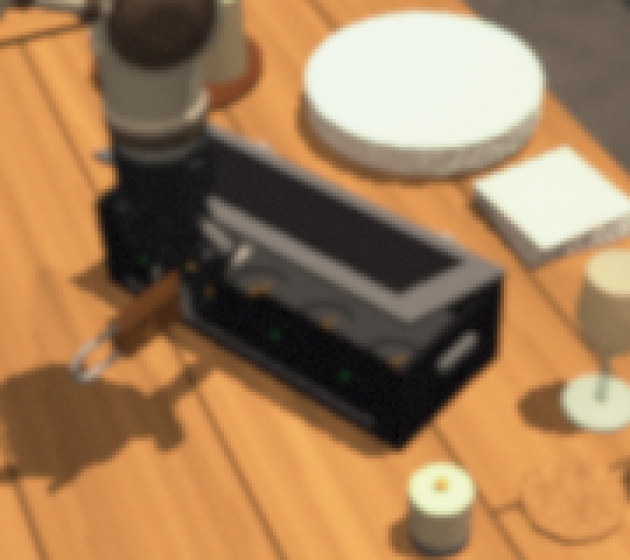

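Emit:
carry_out([
  {"fingers":0,"linear":[0.45,0,-1.2],"turn":0},
  {"fingers":0,"linear":[1,0,-2.35],"turn":0},
  {"fingers":0,"linear":[1.7,0,-3.45],"turn":0},
  {"fingers":0,"linear":[2.45,0,-4.45],"turn":0},
  {"fingers":0,"linear":[3.3,0,-5.4],"turn":0},
  {"fingers":0,"linear":[4.25,0,-6.25],"turn":0},
  {"fingers":0,"linear":[5.3,0,-7],"turn":0},
  {"fingers":0,"linear":[6.4,0,-7.6],"turn":0},
])

```text
time: 10.3
tcp_pos: [0.4775, 0.1364, 0.2098]
tcp_rot: [-0.0, 0.972, 0.233, -0.0]
ft_force: [-3.1, -1.0, -5.0]
grip_width: 0.248
grasp_force: 59.1
```

Emit:
carry_out([
  {"fingers":0,"linear":[1.1,0,-0.5],"turn":0},
  {"fingers":0,"linear":[2.4,0,-0.9],"turn":0},
  {"fingers":0,"linear":[3.6,0,-1.2],"turn":0},
  {"fingers":0,"linear":[4.9,0,-1.4],"turn":0},
  {"fingers":0,"linear":[5.6,0,-1.4],"turn":0},
  {"fingers":0,"linear":[6.2,0,-1.4],"turn":0},
  {"fingers":0,"linear":[6.2,0,-1.4],"turn":0},
  {"fingers":0,"linear":[6.2,0,-1.4],"turn":0},
])

```text
time: 11.3
tcp_pos: [0.533, 0.1643, 0.2241]
tcp_rot: [0.0, 0.973, 0.233, 0.001]
ft_force: [0.4, 0.5, -1.4]
grip_width: 0.255
grasp_force: 59.6
```

```bash
python3 - <<'E'
from h import *
delta([.4143,.1043,.0902],-63)
f=grab('side','s3.png');s=f['img'][60:260,140:340];g=grab('scene');b=g['img'][80:280,150:350]
cv2.imwrite('pics/s3c.png',cv2.resize(np.hstack([s,b]),None,fx=2,fy=2,interpolation=3)[:,:,::-1])
E
```

```text
tcp [0.533  0.1643 0.2241] yaw_y -63.07 F [ 0.4  0.5 -1.4] grip 0.255 59.6 t 11.3
-> shift cm [-13.34  -0.04  13.35] turn -0.07
```

View pics/s3c.png

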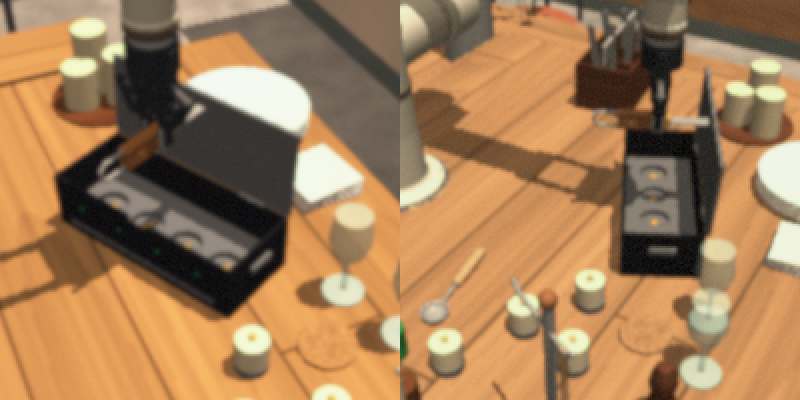

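The lid is now upright, with the blade still gripped and level at left image (150,140). Next I'll measure the stand's hook and back off.

Emit:
carry_out([
  {"fingers":0,"linear":[-1,0,0],"turn":0},
  {"fingers":0,"linear":[-3,0,0],"turn":0},
  {"fingers":0,"linear":[-6,0,-1],"turn":0},
  {"fingers":0,"linear":[-9,0,-4],"turn":0},
  {"fingers":0,"linear":[-12,0,-8],"turn":0},
  {"fingers":0,"linear":[-14,0,-10],"turn":0},
  {"fingers":0,"linear":[-14,0,-10],"turn":0},
  {"fingers":0,"linear":[-14,0,-10],"turn":0},
])

```text
time: 12.4
tcp_pos: [0.4072, 0.1008, 0.3223]
tcp_rot: [-0.0, 0.973, 0.233, -0.0]
ft_force: [1.2, -0.3, -0.6]
grip_width: 0.248
grasp_force: 59.7
```

```bash
python3 - <<'E'
from h import *
delta([.4143,.1043,.0902],-63)
w=grab('wrist');P=wcloud(w);v,u=np.nonzero
for v in(60,120,180): print(v,P[v,246:270:8].round(4).tolist())
for n in('side','scene'):
    f=load(n);Q=cloud(f);m=(Q[...,2]>.15)&(Q[...,0]>.5)&(Q[...,0]<.8)&(Q[...,1]>-.5)&(Q[...,1]<-.3)
    p=Q[m];po=p[(abs(p[:,2]-.2)<.04)];print(n,'post',np.median(po,0).round(4),'ball',np.median(p[p[:,2]>.3],0).round(4))
    h=p[(p[:,2]>.25)&(p[:,2]<.28)];c=np.array([.665,-.409])
    d=h[:,:2]-c;r=np.linalg.norm(d,axis=1);near=d[:,0]<-.015;k=h[near]
    i=np.argsort(r[near]);k=k[i]
    print(len(k));print(np.c_[k,r[near][i]][::max(1,len(k)//14)].round(4))
    far=h[d[:,0]>.015];print('far',far[:: max(1,len(far)//5)].round(4))
    rr=cv2.minAreaRect(Q[(Q[...,2]>.004)&(Q[...,2]<.02)&(abs(Q[...,0]-.665)<.075)&(abs(Q[...,1]+.41)<.075)][:,:2].astype(np.float32));print('foot',rr)
f=load('side');g=load('scene')
a=cv2.resize(f['img'][220:345,320:430],None,fx=3.5,fy=3.5,interpolation=3);b=cv2.resize(g['img'][210:335,180:290],None,fx=3.5,fy=3.5,interpolation=3)
cv2.imwrite('pics/st.png',np.hstack([a,b])[:,:,::-1])
E
```

```text
tcp [0.4072 0.1008 0.3223] yaw_y -63.07 F [ 1.2 -0.3 -0.6] grip 0.248 59.7 t 12.4
-> shift cm [ 0.81  0.03 23.21] turn -0.07Traceback (most recent call last):
  File "<stdin>", line 3, in <module>
TypeError: cannot unpack non-iterable numpy._ArrayFunctionDispatcher object
```

```bash
python3 - <<'E'
from h import *
w=load('wrist');P=wcloud(w)
for v in(60,120,180): print(v,P[v,246:270:8].round(4).tolist())
for n in('side','scene'):
    f=load(n);Q=cloud(f);m=(Q[...,2]>.15)&(Q[...,0]>.5)&(Q[...,0]<.8)&(Q[...,1]>-.5)&(Q[...,1]<-.3)
    p=Q[m];po=p[(abs(p[:,2]-.2)<.04)];print(n,'post',np.median(po,0).round(4),'ball',np.median(p[p[:,2]>.3],0).round(4))
    h=p[(p[:,2]>.25)&(p[:,2]<.28)];c=np.array([.665,-.409])
    d=h[:,:2]-c;r=np.linalg.norm(d,axis=1);near=d[:,0]<-.015;k=h[near]
    i=np.argsort(r[near]);k=k[i]
    print(len(k));print(np.c_[k,r[near][i]][::max(1,len(k)//14)].round(4))
    far=h[d[:,0]>.015];print('far',far[:: max(1,len(far)//5)].round(4))
    rr=cv2.minAreaRect(Q[(Q[...,2]>.004)&(Q[...,2]<.02)&(abs(Q[...,0]-.665)<.075)&(abs(Q[...,1]+.41)<.075)][:,:2].astype(np.float32));print('foot',rr)
f=load('side');g=load('scene')
a=cv2.resize(f['img'][220:345,320:430],None,fx=3.5,fy=3.5,interpolation=3);b=cv2.resize(g['img'][210:335,180:290],None,fx=3.5,fy=3.5,interpolation=3)
cv2.imwrite('pics/st.png',np.hstack([a,b])[:,:,::-1])
E
```

```text
60 [[0.4848, 0.1441, 0.3274], [0.4864, 0.1412, 0.3268], [0.4879, 0.1382, 0.3272]]
120 [[0.4619, 0.1325, 0.3272], [0.4634, 0.1294, 0.327], [0.4649, 0.1265, 0.3276]]
180 [[0.4388, 0.1209, 0.328], [0.4403, 0.1177, 0.3277], [0.4418, 0.1146, 0.3274]]
side post [ 0.6625 -0.415   0.2025] ball [ 0.6587 -0.4117  0.3205]
142
[[ 0.6495 -0.4035  0.2657  0.0165]
 [ 0.6463 -0.3951  0.264   0.0233]
 [ 0.6393 -0.3984  0.2619  0.0278]
 [ 0.6375 -0.3904  0.2633  0.0332]
 [ 0.631  -0.3918  0.2654  0.0381]
 [ 0.6274 -0.3867  0.2646  0.0437]
 [ 0.6227 -0.3859  0.2663  0.0482]
 [ 0.6142 -0.3849  0.2633  0.0562]
 [ 0.6094 -0.3809  0.2645  0.0623]
 [ 0.6034 -0.3788  0.2653  0.0686]
 [ 0.599  -0.3744  0.2659  0.0745]
 [ 0.5952 -0.3694  0.2653  0.0802]
 [ 0.5883 -0.3708  0.2709  0.0857]
 [ 0.5834 -0.3696  0.2756  0.0906]
 [ 0.5815 -0.3621  0.2743  0.0958]]
far [[ 0.7121 -0.43    0.2722]
 [ 0.7054 -0.43    0.2693]
 [ 0.7042 -0.4276  0.2637]
 [ 0.7018 -0.4301  0.2648]
 [ 0.7048 -0.4331  0.2633]
 [ 0.6934 -0.4297  0.2522]]
foot ((0.6537847518920898, -0.41177088022232056), (0.1395067721605301, 0.11954380571842194
[... 198 characters left out ...]
 [ 0.6357 -0.3901  0.265   0.0349]
 [ 0.6283 -0.3922  0.2666  0.0403]
 [ 0.6237 -0.3854  0.2654  0.0476]
 [ 0.6185 -0.3821  0.267   0.0537]
 [ 0.6121 -0.3818  0.2636  0.0595]
 [ 0.6075 -0.3795  0.2629  0.0646]
 [ 0.6017 -0.3754  0.2636  0.0717]
 [ 0.5975 -0.3738  0.2638  0.0761]
 [ 0.5926 -0.3709  0.2661  0.0818]
 [ 0.589  -0.3701  0.2672  0.0854]
 [ 0.5869 -0.3664  0.2737  0.0889]
 [ 0.5828 -0.3649  0.274   0.0933]]
far [[ 0.6803 -0.4146  0.2653]
 [ 0.688  -0.4223  0.2663]
 [ 0.6952 -0.425   0.2659]
 [ 0.696  -0.4264  0.2607]
 [ 0.704  -0.4303  0.2656]
 [ 0.7121 -0.4346  0.2709]]
foot ((0.6649249196052551, -0.40926477313041687), (0.14585551619529724, 0.14863361418247223), 89.43457794189453)
```

View pics/st.png

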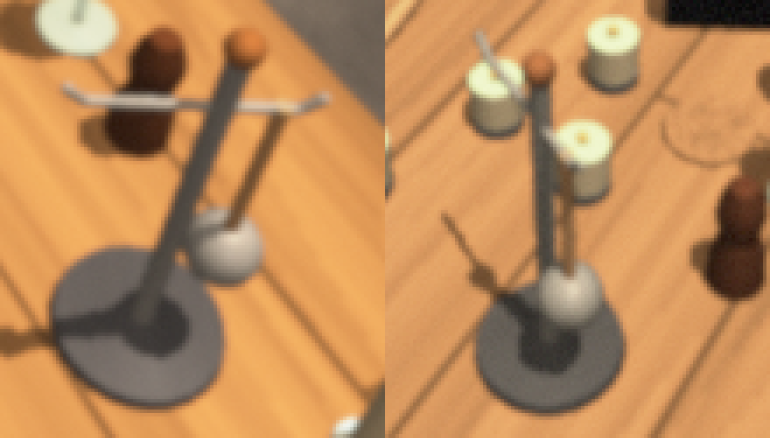

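The hook's upturned end points at the robot, at about (75,90) in the left crop. The hook axis yaw is about -29.5°, and nothing blocks the approach.

Emit:
carry_out([
  {"fingers":0,"linear":[0.1,3,0],"turn":-4},
  {"fingers":0,"linear":[0.3,9,0],"turn":-9},
  {"fingers":0,"linear":[0.4,15,0],"turn":-14},
  {"fingers":0,"linear":[0.5,21,0],"turn":-19},
  {"fingers":0,"linear":[0.7,27,0],"turn":-24},
  {"fingers":0,"linear":[0.8,33,0],"turn":-29},
  {"fingers":0,"linear":[0.9,38,0],"turn":-33.5},
  {"fingers":0,"linear":[1,41.5,0],"turn":-33.5},
])

```text
time: 13.45
tcp_pos: [0.6049, -0.2665, 0.3201]
tcp_rot: [-0.002, 0.864, 0.503, -0.001]
ft_force: [0.4, 0.7, -0.3]
grip_width: 0.246
grasp_force: 59.7
```

Emit:
carry_out([
  {"fingers":0,"linear":[0,0,1],"turn":0},
  {"fingers":0,"linear":[0,0,2],"turn":0},
  {"fingers":0,"linear":[0,0,3],"turn":0},
  {"fingers":0,"linear":[0,0,4],"turn":0},
  {"fingers":0,"linear":[0,0,5],"turn":0},
  {"fingers":0,"linear":[0,0,5.2],"turn":0},
  {"fingers":0,"linear":[0,0,5.2],"turn":0},
  {"fingers":0,"linear":[0,0,5.2],"turn":0},
])

```text
time: 14.45
tcp_pos: [0.6045, -0.2649, 0.272]
tcp_rot: [0.001, 0.864, 0.503, 0.0]
ft_force: [0.1, 0.8, -1.1]
grip_width: 0.249
grasp_force: 59.7
```

```bash
python3 - <<'E'
from h import *
delta([.604,-.2654,.2695],-29.5)
f=grab('side');g=grab('scene')
a=cv2.resize(f['img'][200:325,290:400],None,fx=3.5,fy=3.5,interpolation=3);b=cv2.resize(g['img'][170:295,170:280],None,fx=3.5,fy=3.5,interpolation=3)
cv2.imwrite('pics/st2.png',np.hstack([a,b])[:,:,::-1])
ex=np.array([np.cos(np.radians(-29.5)),np.sin(np.radians(-29.5))]);ey=np.array([-ex[1],ex[0]])
for n,F in(('side',f),('scene',g)):
    Q=cloud(F);X=(Q[...,:2]-[.6655,-.4105])@ex;Y=(Q[...,:2]-[.6655,-.4105])@ey;Z=Q[...,2]
    m=(Z>.255)&(Z<.3)&(X>-.16)&(X<-.02)
    lo=m&(X<-.105)&(Y<.05)&(Y>-.06);print(n,'loop n',lo.sum(),'X',np.percentile(X[lo],[2,50,98]).round(4),'Y',np.percentile(Y[lo],[2,98]).round(4),'Z',np.percentile(Z[lo],[2,98]).round(4))
    hk=m&(X>-.1)&(abs(Y)<.02);print(' hook Y',np.median(Y[hk]).round(4),'Xmin',X[hk].min().round(4),'Zlevel',np.median(Z[hk&(X>-.075)]).round(4),'Zend',Z[hk].max().round(4),'slope',np.polyfit(X[hk],Y[hk],1).round(3))
E
```

```text
tcp [ 0.6045 -0.2649  0.272 ] yaw_y -29.56 F [ 0.1  0.8 -1.1] grip 0.249 59.7 t 14.4
-> shift cm [-0.07 -0.02  0.25] turn -0.06
side loop n 304 X [-0.137  -0.1274 -0.1164] Y [-0.0237  0.0486] Z [0.2625 0.2939]
 hook Y -0.0016 Xmin -0.0973 Zlevel 0.2643 Zend 0.2767 slope [0.033 0.   ]
scene loop n 235 X [-0.133 -0.124 -0.114] Y [-0.0211  0.0493] Z [0.2614 0.2946]
 hook Y 0.0004 Xmin -0.0957 Zlevel 0.2655 Zend 0.2779 slope [0.014 0.002]
```

View pics/st2.png

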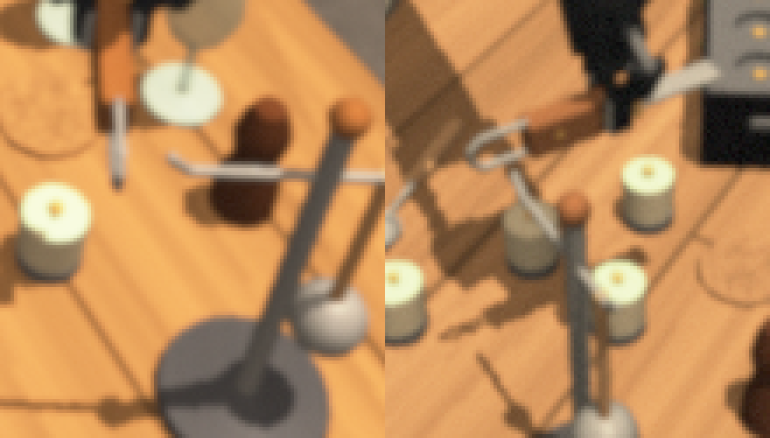

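The loop (left crop (118,170)) sits in front of the hook end at (175,160), with the right height and sideways position. I'll thread it on along the slope of the upturned end.

Emit:
carry_out([
  {"fingers":0,"linear":[0,0.8,0.25],"turn":0},
  {"fingers":0,"linear":[0,1.6,0.25],"turn":0},
  {"fingers":0,"linear":[0,2.4,0.25],"turn":0},
  {"fingers":0,"linear":[0,3,0.25],"turn":0},
  {"fingers":0,"linear":[0,3.4,0.3],"turn":0},
  {"fingers":0,"linear":[0,3.8,0.6],"turn":0},
  {"fingers":0,"linear":[0,4.2,1],"turn":0},
  {"fingers":0,"linear":[0,4.2,1],"turn":0},
])

```text
time: 15.55
tcp_pos: [0.6407, -0.2854, 0.2604]
tcp_rot: [-0.001, 0.864, 0.503, -0.0]
ft_force: [0.3, -0.5, -0.7]
grip_width: 0.248
grasp_force: 59.7
```

```bash
python3 - <<'E'
from h import *
delta([.604,-.2654,.2695],-29.5)
E
```

```text
tcp [ 0.6407 -0.2854  0.2604] yaw_y -29.56 F [ 0.3 -0.5 -0.7] grip 0.248 59.7 t 15.6
-> shift cm [-0.07 -4.17 -0.9 ] turn -0.06
```

Emit:
carry_out([
  {"fingers":0,"linear":[0,0.7,0.2],"turn":0},
  {"fingers":0,"linear":[0,1.4,0.2],"turn":0},
  {"fingers":0,"linear":[0,2.1,0.2],"turn":0},
  {"fingers":0,"linear":[0,2.8,0.2],"turn":0},
  {"fingers":0,"linear":[0.5,2.8,0.3],"turn":0},
  {"fingers":0,"linear":[1,2.8,0.5],"turn":0},
  {"fingers":0,"linear":[1,2.8,0.8],"turn":0},
  {"fingers":0,"linear":[1,2.8,0.8],"turn":0},
])

```text
time: 16.55
tcp_pos: [0.6698, -0.2903, 0.2528]
tcp_rot: [-0.0, 0.864, 0.503, -0.0]
ft_force: [1.3, 0.7, -0.8]
grip_width: 0.249
grasp_force: 59.7
```

```bash
python3 - <<'E'
from h import *
delta([.604,-.2654,.2695],-29.5)
E
```

```text
tcp [ 0.6698 -0.2903  0.2528] yaw_y -29.55 F [ 1.3  0.7 -0.8] grip 0.249 59.7 t 16.6
-> shift cm [-1.08 -6.96 -1.66] turn -0.05
```

Emit:
carry_out([
  {"fingers":0,"linear":[0,0,0.9],"turn":0},
  {"fingers":0,"linear":[-0.2,0,1.8],"turn":0},
  {"fingers":0,"linear":[-0.5,0,2.7],"turn":0},
  {"fingers":0,"linear":[-0.95,0,3.6],"turn":0},
  {"fingers":0,"linear":[-1.4,0,4.4],"turn":0},
  {"fingers":0,"linear":[-1.9,0,5.2],"turn":0},
  {"fingers":0,"linear":[-1.9,0,5.2],"turn":0},
  {"fingers":0,"linear":[-1.9,0,5.2],"turn":0},
])

```text
time: 17.55
tcp_pos: [0.6602, -0.3071, 0.2003]
tcp_rot: [-0.001, 0.864, 0.503, -0.001]
ft_force: [0.5, 1.1, -1.1]
grip_width: 0.253
grasp_force: 65.6
```

```bash
python3 - <<'E'
from h import *
delta([.604,-.2654,.2695],-29.5)
f=grab('side');g=grab('scene')
a=cv2.resize(f['img'][200:325,290:400],None,fx=3.5,fy=3.5,interpolation=3);b=cv2.resize(g['img'][170:295,170:280],None,fx=3.5,fy=3.5,interpolation=3)
cv2.imwrite('pics/st3.png',np.hstack([a,b])[:,:,::-1])
E
```

```text
tcp [ 0.6602 -0.3071  0.2003] yaw_y -29.58 F [ 0.5  1.1 -1.1] grip 0.253 65.6 t 17.6
-> shift cm [ 0.86 -6.96 -6.91] turn -0.08
```

View pics/st3.png

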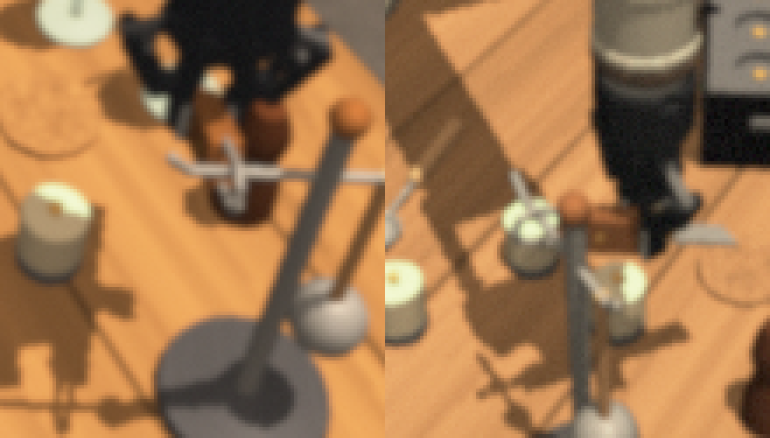

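The hook passes through the loop (left crop (235,170)) and the blade is tilted tip down. I'll release it.

Emit:
carry_out([
  {"fingers":5,"linear":[0,0,0],"turn":0},
  {"fingers":5,"linear":[0,0,0],"turn":0},
  {"fingers":5,"linear":[0,0,0],"turn":0},
  {"fingers":5,"linear":[0,0,0],"turn":0},
  {"fingers":5,"linear":[0,0,0],"turn":0},
  {"fingers":5,"linear":[0,0,0],"turn":0},
  {"fingers":5,"linear":[0,0,0],"turn":0},
  {"fingers":5,"linear":[0,0,0],"turn":0},
])

```text
time: 18.65
tcp_pos: [0.6607, -0.3071, 0.2013]
tcp_rot: [0.0, 0.864, 0.503, -0.0]
ft_force: [-0.6, -0.4, -0.5]
grip_width: 0.583
grasp_force: 0.0
```

Emit:
carry_out([
  {"fingers":5,"linear":[2,0,-1],"turn":0},
  {"fingers":5,"linear":[5,0,-3],"turn":0},
  {"fingers":5,"linear":[8,0,-6],"turn":0},
  {"fingers":5,"linear":[10,0,-9],"turn":0},
  {"fingers":5,"linear":[10,0,-9],"turn":0},
  {"fingers":5,"linear":[10,0,-9],"turn":0},
  {"fingers":5,"linear":[10,0,-9],"turn":0},
  {"fingers":5,"linear":[10,0,-9],"turn":0},
])

```text
time: 19.65
tcp_pos: [0.7094, -0.2206, 0.2898]
tcp_rot: [-0.001, 0.864, 0.503, -0.001]
ft_force: [-0.8, -1.1, -0.6]
grip_width: 0.587
grasp_force: 0.0
```

```bash
cat > cand.py <<'E'
from h import *
f=grab('side','cs.png');g=grab('scene','cg.png')
for n,F in(('side',f),('scene',g)):
    P=cloud(F);hsv=cv2.cvtColor(F['img'],cv2.COLOR_RGB2HSV)
    m=((P[...,0]>.1)&(P[...,0]<.9)&(P[...,1]<.4)&(P[...,1]>-.55)&(P[...,2]>.05)&(P[...,2]<.085)&(hsv[...,2]>140)&(hsv[...,1]<90)).astype(np.uint8)
    k,l,st,ce=cv2.connectedComponentsWithStats(m)
    for i in range(1,k):
        if st[i,4]>30:
            p=P[l==i];z=np.percentile(p[:,2],[40,75]);t=p[abs(p[:,2]-z[1])<.006]
            (x,y),rr=cv2.minEnclosingCircle(t[:,:2].astype(np.float32));print(n,ce[i].round(),st[i,4],round(x,4),round(y,4),'r',round(rr,4),'z',z.round(4))
E
python3 - <<'E'
import cand
from h import *
delta([.5512,-.1126,.12],-22)
f=load('side');g=load('scene')
a=cv2.resize(f['img'][200:325,290:400],None,fx=3.5,fy=3.5,interpolation=3);b=cv2.resize(g['img'][170:295,170:280],None,fx=3.5,fy=3.5,interpolation=3)
cv2.imwrite('pics/st4.png',np.hstack([a,b])[:,:,::-1])
E
```

```text
side [265. 225.] 43 0.5557 -0.0992 r 0.0161 z [0.0595 0.061 ]
side [263. 233.] 58 0.5414 -0.1203 r 0.0157 z [0.0593 0.0614]
side [305. 261.] 257 0.5961 -0.2496 r 0.0271 z [0.0594 0.061 ]
side [262. 269.] 272 0.485 -0.2214 r 0.0258 z [0.0591 0.0609]
side [263. 321.] 369 0.4269 -0.3496 r 0.0262 z [0.0593 0.061 ]
scene [332. 168.] 36 0.7021 0.3618 r 0.0454 z [0.0508 0.052 ]
scene [245. 220.] 90 0.5527 -0.1116 r 0.0258 z [0.0608 0.0625]
scene [207. 233.] 57 0.4787 -0.2229 r 0.0263 z [0.0606 0.0618]
scene [172. 251.] 185 0.4276 -0.3473 r 0.0269 z [0.0602 0.0618]
scene [238. 250.] 132 0.6001 -0.2436 r 0.0271 z [0.0603 0.0619]
tcp [ 0.7096 -0.2205  0.2905] yaw_y -29.6 F [ 0.7 -0.7  0.9] grip 0.583 0.0 t 19.8
-> shift cm [  1.56 -19.09  17.07] turn -7.6
```

View pics/st4.png

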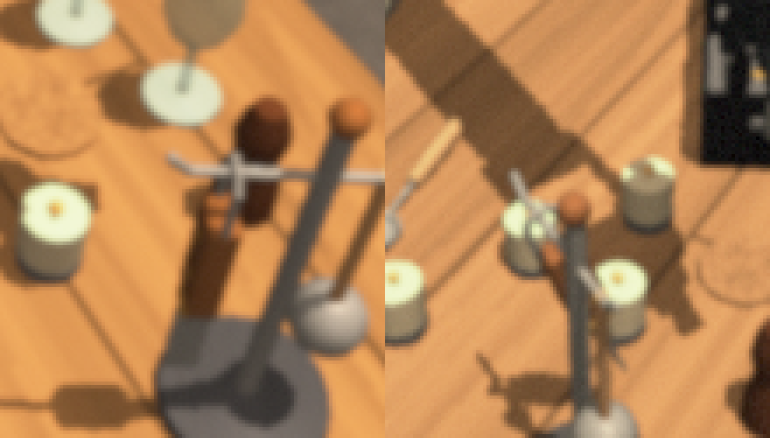

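The blade hangs from the hook at left crop (235,175)–(200,310). Next I'll look at the pockets from above to pin down the case pose.

Emit:
carry_out([
  {"fingers":8.5,"linear":[2.2,-2.8,0],"turn":-7},
  {"fingers":8.5,"linear":[4.4,-5.6,0],"turn":-14},
  {"fingers":8.5,"linear":[6.6,-8.4,0],"turn":-21},
  {"fingers":8.5,"linear":[8.8,-11.2,1],"turn":-28},
  {"fingers":8.5,"linear":[11,-14,2],"turn":-35},
  {"fingers":8.5,"linear":[13.2,-17,3],"turn":-42},
  {"fingers":8.5,"linear":[15.4,-20,4],"turn":-49},
  {"fingers":8.5,"linear":[17.2,-22.4,5],"turn":-56.6},
])

```text
time: 20.75
tcp_pos: [0.5993, 0.0411, 0.241]
tcp_rot: [-0.0, 0.52, 0.854, 0.0]
ft_force: [-0.2, 0.2, -0.1]
grip_width: 0.995
grasp_force: 0.0
```

Emit:
carry_out([
  {"fingers":8.5,"linear":[0,0,0],"turn":0},
  {"fingers":8.5,"linear":[0,0,0],"turn":0},
  {"fingers":8.5,"linear":[0,0,0],"turn":0},
  {"fingers":8.5,"linear":[0,0,0],"turn":0},
  {"fingers":8.5,"linear":[0,0,0],"turn":0},
  {"fingers":8.5,"linear":[0,0,0],"turn":0},
  {"fingers":8.5,"linear":[0,0,0],"turn":0},
  {"fingers":8.5,"linear":[0,0,0],"turn":0},
])

```text
time: 21.75
tcp_pos: [0.6, 0.04, 0.2413]
tcp_rot: [-0.0, 0.522, 0.853, -0.0]
ft_force: [0.1, 0.4, 0.1]
grip_width: 0.994
grasp_force: 0.0
```

```bash
python3 - <<'E'
from h import *
delta([.552,-.112,.14],22)
f=grab('wrist','wp.png');P=wcloud(f);hsv=cv2.cvtColor(f['img'],cv2.COLOR_RGB2HSV)
ex=np.array([.891,.454]);ey=np.array([-.454,.891]);C=np.array([.5461,.1717])
X=(P[...,:2]-C)@ex;Y=(P[...,:2]-C)@ey;Z=P[...,2]
ins=(abs(X+.0)<.068)&(abs(Y)<.172)
print('deck z',np.median(Z[ins&(Z>.026)&(Z<.035)]))
for k,y in enumerate((-.12,-.04,.04,.12)):
    near=(np.hypot(X+.01,Y-y)<.038)
    m=near&(Z<.0245)&(Z>.01)
    if m.sum()<30: print(k,'few',m.sum());continue
    v,u=np.nonzero(m);q=wplane(f,np.stack([u,v],-1),.018)[:,:2];(cx,cy),r=cv2.minEnclosingCircle(q.astype(np.float32));d=np.array([cx,cy])-C
    # rim: pixels at deck height, hole boundary as deck-plane circle
    h=near&(Z<.0265);v,u=np.nonzero(h);q2=wplane(f,np.stack([u,v],-1),.03)[:,:2];(ax,ay),r2=cv2.minEnclosingCircle(q2.astype(np.float32));d2=np.array([ax,ay])-C
    print(k,m.sum(),'floor z',np.median(Z[m]).round(4),'floor ctr',(d@ex).round(4),(d@ey).round(4),round(r,4),'| hole at deck',(d2@ex).round(4),(d2@ey).round(4),round(r2,4))
    # gold contact
    g=near&(hsv[...,1]>110)&(hsv[...,0]<30)&(hsv[...,2]>110)
    if g.sum()>5:
        v,u=np.nonzero(g);q=wplane(f,[[u.mean(),v.mean()]],.018)[0,:2]-C;print('   gold',g.sum(),(q@ex).round(4),(q@ey).round(4),np.median(Z[g]).round(4))
m=(Z>.12)&(abs(Y)<.17)&(X>.03)&(X<.14);
if m.sum()>50: print('lid fit X vs Z',np.polyfit(Z[m],X[m],1),X[m].min(),Z[m].max())
E
```

```text
tcp [0.6    0.04   0.2413] yaw_y 27.04 F [0.1 0.4 0.1] grip 0.994 0.0 t 21.8
-> shift cm [-11.36 -11.19  10.13] turn 5.04
deck z 0.029743517811765402
0 1740 floor z 0.0179 floor ctr -0.0096 -0.1211 0.0288 | hole at deck -0.0097 -0.12 0.0281
   gold 181 -0.0164 -0.15 0.0189
1 1770 floor z 0.0179 floor ctr -0.0095 -0.0396 0.0288 | hole at deck -0.0096 -0.0406 0.0281
   gold 454 -0.107 -0.1053 0.3727
2 1532 floor z 0.0179 floor ctr -0.0097 0.0425 0.0288 | hole at deck -0.0104 0.0387 0.0285
   gold 146 -0.0084 0.0398 0.0188
3 few 0
lid fit X vs Z [-0.20211577  0.1178782 ] 0.03000689573453768 0.33691456525522706
```

View pics/wp.png

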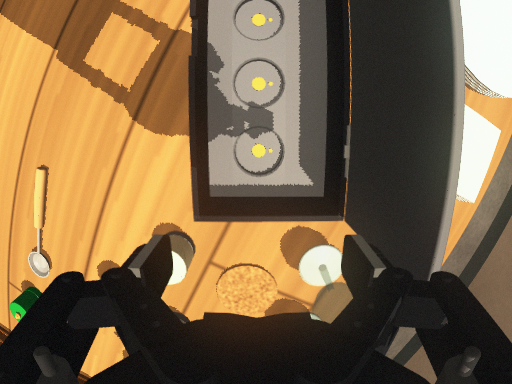

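The wrist view shows three pocket circles at (259,20), (259,85) and (259,151), matching my case pose to better than 1 mm. Now I'll measure the first candles from closer.

Emit:
carry_out([
  {"fingers":8.5,"linear":[-3,-1.6,0],"turn":0},
  {"fingers":8.5,"linear":[-8,-4.2,1],"turn":0},
  {"fingers":8.5,"linear":[-13,-6.8,3],"turn":0},
  {"fingers":8.5,"linear":[-18,-9.5,5],"turn":0},
  {"fingers":8.5,"linear":[-21.3,-11.2,6],"turn":0},
  {"fingers":8.5,"linear":[-21.3,-11.2,6],"turn":0},
  {"fingers":8.5,"linear":[-21.3,-11.2,6],"turn":0},
  {"fingers":8.5,"linear":[-21.3,-11.2,6],"turn":0},
])

```text
time: 22.8
tcp_pos: [0.5976, -0.1994, 0.1819]
tcp_rot: [0.0, 0.521, 0.853, 0.0]
ft_force: [0.7, -0.1, 0.2]
grip_width: 0.994
grasp_force: 0.0
```

```bash
cat > wc.py <<'E'
import sys
from h import *
def run(zt=.032):
    f=grab('wrist','wc.png');P=wcloud(f);hsv=cv2.cvtColor(f['img'],cv2.COLOR_RGB2HSV);Z=P[...,2]
    m=((abs(Z-.0605)<.006)&(hsv[...,1]<110)&(hsv[...,2]>110)).astype(np.uint8)
    k,l,st,ce=cv2.connectedComponentsWithStats(m)
    for i in range(1,k):
        if st[i,4]>150:
            z=np.median(Z[l==i]);cn,_=cv2.findContours((l==i).astype(np.uint8),0,1)
            q=wplane(f,max(cn,key=len)[:,0],z)[:,:2].astype(np.float32)
            (x,y),r=cv2.minEnclosingCircle(q);print('candle',ce[i].round(),st[i,4],round(x,4),round(y,4),'r',round(r,4),'z',z.round(4),end=' ')
            delta([x,y,zt],27)
if __name__=='__main__': run()
E
python3 wc.py
```

```text
candle [255.  78.] 2556 0.5531 -0.1144 r 0.0253 z 0.0597 tcp [ 0.5976 -0.1994  0.1819] yaw_y 27.14 F [-0.1  0.6 -0. ] grip 0.994 0.0 t 22.9
-> shift cm [ 9.6  -0.09 14.99] turn 0.14
candle [139. 156.] 1886 0.4883 -0.2215 r 0.0254 z 0.0597 tcp [ 0.5976 -0.1994  0.1819] yaw_y 27.14 F [-0.1  0.6 -0. ] grip 0.994 0.0 t 22.9
-> shift cm [  3.03 -10.74  14.98] turn 0.14
candle [234. 234.] 1984 0.6 -0.2489 r 0.0255 z 0.0597 tcp [ 0.5976 -0.1994  0.1819] yaw_y 27.14 F [-0.1  0.6 -0. ] grip 0.994 0.0 t 22.9
-> shift cm [-4.5  -2.05 14.99] turn 0.14
candle [ 60. 237.] 1012 0.4297 -0.3492 r 0.0258 z 0.0597 tcp [ 0.5976 -0.1994  0.1819] yaw_y 27.14 F [-0.1  0.6 -0. ] grip 0.994 0.0 t 22.9
-> shift cm [ -5.66 -21.78  14.98] turn 0.14
```

Emit:
carry_out([
  {"fingers":8.5,"linear":[5,0,0],"turn":0},
  {"fingers":8.5,"linear":[9.6,-0.1,4],"turn":0},
  {"fingers":8.5,"linear":[9.6,-0.1,9],"turn":0},
  {"fingers":8.5,"linear":[9.6,-0.1,13],"turn":0},
  {"fingers":8.5,"linear":[9.6,-0.1,15],"turn":0},
  {"fingers":8.5,"linear":[9.6,-0.1,15],"turn":0},
  {"fingers":0,"linear":[9.6,-0.1,15],"turn":0},
  {"fingers":0,"linear":[9.6,-0.1,15],"turn":0},
])

```text
time: 23.85
tcp_pos: [0.5541, -0.1162, 0.0333]
tcp_rot: [0.002, 0.522, 0.853, 0.0]
ft_force: [-1.5, 1.4, 41.3]
grip_width: 0.598
grasp_force: 37.5
```

Emit:
carry_out([
  {"fingers":0,"linear":[0,0,0],"turn":0},
  {"fingers":0,"linear":[0,0,0],"turn":0},
  {"fingers":0,"linear":[0,0,0],"turn":0},
  {"fingers":0,"linear":[0,0,-4],"turn":0},
  {"fingers":0,"linear":[0,0,-9],"turn":0},
  {"fingers":0,"linear":[0,0,-13],"turn":0},
  {"fingers":0,"linear":[0,0,-13],"turn":0},
  {"fingers":0,"linear":[0,0,-13],"turn":0},
])

```text
time: 24.85
tcp_pos: [0.5519, -0.1153, 0.1603]
tcp_rot: [-0.001, 0.522, 0.853, -0.0]
ft_force: [-0.1, -0.2, -1.1]
grip_width: 0.595
grasp_force: 63.0
```

```bash
python3 - <<'E'
from h import *
delta([.592,.0604,.052],27)
E
```

```text
tcp [ 0.5519 -0.1153  0.1603] yaw_y 27.04 F [-0.1 -0.2 -1.1] grip 0.595 63.0 t 24.9
-> shift cm [13.81 11.57 10.84] turn 0.04
```

Emit:
carry_out([
  {"fingers":0,"linear":[3,2.5,0],"turn":0},
  {"fingers":0,"linear":[7,6,0],"turn":0},
  {"fingers":0,"linear":[11,9.5,0],"turn":0},
  {"fingers":0,"linear":[13.8,11.6,0],"turn":0},
  {"fingers":0,"linear":[13.8,11.6,2],"turn":0},
  {"fingers":0,"linear":[13.8,11.6,5],"turn":0},
  {"fingers":0,"linear":[13.8,11.6,8],"turn":0},
  {"fingers":0,"linear":[13.8,11.6,8],"turn":0},
])

```text
time: 25.85
tcp_pos: [0.589, 0.0594, 0.0762]
tcp_rot: [-0.005, 0.523, 0.853, -0.002]
ft_force: [-0.1, 0.4, -1.4]
grip_width: 0.593
grasp_force: 63.1
```

```bash
python3 - <<'E'
from h import *
delta([.592,.0604,.052],27)
E
```

```text
tcp [0.589  0.0594 0.0762] yaw_y 26.98 F [-0.1  0.4 -1.4] grip 0.593 63.1 t 25.9
-> shift cm [-0.06  0.33  2.41] turn -0.02
```

Emit:
carry_out([
  {"fingers":0,"linear":[0,0,0],"turn":0},
  {"fingers":0,"linear":[0,0,0],"turn":0},
  {"fingers":0,"linear":[0,0,0],"turn":0},
  {"fingers":0,"linear":[0,0,0],"turn":0},
  {"fingers":0,"linear":[0,0,0],"turn":0},
  {"fingers":0,"linear":[0,0,0],"turn":0},
  {"fingers":0,"linear":[0,0,0],"turn":0},
  {"fingers":0,"linear":[0,0,0],"turn":0},
])

```text
time: 26.85
tcp_pos: [0.5932, 0.0601, 0.0813]
tcp_rot: [-0.0, 0.522, 0.853, -0.0]
ft_force: [0.0, -0.2, -0.8]
grip_width: 0.593
grasp_force: 63.1
```

```bash
python3 - <<'E'
from h import *
delta([.592,.0604,.052],27)
f=grab('wrist','wh.png')
E
```

```text
tcp [0.5932 0.0601 0.0813] yaw_y 27.04 F [ 0.  -0.2 -0.8] grip 0.593 63.1 t 26.9
-> shift cm [ 0.08 -0.09  2.93] turn 0.04
```

Emit:
carry_out([
  {"fingers":0,"linear":[0.1,-0.1,0],"turn":0},
  {"fingers":0,"linear":[0.1,-0.1,0.6],"turn":0},
  {"fingers":0,"linear":[0.1,-0.1,1.1],"turn":0},
  {"fingers":0,"linear":[0.1,-0.1,1.6],"turn":0},
  {"fingers":0,"linear":[0.1,-0.1,2.1],"turn":0},
  {"fingers":0,"linear":[0.1,-0.1,2.5],"turn":0},
  {"fingers":0,"linear":[0.1,-0.1,2.8],"turn":0},
  {"fingers":0,"linear":[0.1,-0.1,2.8],"turn":0},
])

```text
time: 27.9
tcp_pos: [0.5923, 0.06, 0.053]
tcp_rot: [0.001, 0.522, 0.853, -0.0]
ft_force: [3.8, -3.7, -3.3]
grip_width: 0.595
grasp_force: 63.1
```

```bash
python3 - <<'E'
from h import *
delta([.592,.0604,.052],27)
E
```

```text
tcp [0.5923 0.06   0.053 ] yaw_y 27.03 F [ 3.8 -3.7 -3.3] grip 0.595 63.1 t 27.9
-> shift cm [ 0.05 -0.01  0.1 ] turn 0.03
```

Emit:
carry_out([
  {"fingers":0,"linear":[-0.1,0,0],"turn":0},
  {"fingers":6.4,"linear":[-0.1,0,0.1],"turn":0},
  {"fingers":6.4,"linear":[-0.1,0,0.1],"turn":0},
  {"fingers":6.4,"linear":[-0.1,0,0.1],"turn":0},
  {"fingers":6.4,"linear":[-0.1,0,0],"turn":0},
  {"fingers":6.4,"linear":[-0.1,0,-3],"turn":0},
  {"fingers":6.4,"linear":[-0.1,0,-8],"turn":0},
  {"fingers":6.4,"linear":[-0.1,0,-13],"turn":0},
])

```text
time: 28.9
tcp_pos: [0.5913, 0.0603, 0.1843]
tcp_rot: [-0.001, 0.522, 0.853, -0.0]
ft_force: [0.5, -0.7, 0.5]
grip_width: 0.747
grasp_force: 0.0
```

```bash
python3 - <<'E'
import cand
from h import *
delta([.600,-.2489,.185],27)
E
```

```text
side [251. 182.] 168 0.5892 0.0617 r 0.0265 z [0.077 0.079]
side [305. 261.] 263 0.5976 -0.2499 r 0.0273 z [0.0594 0.0611]
side [261. 269.] 274 0.4863 -0.2217 r 0.026 z [0.0592 0.0608]
side [263. 321.] 376 0.4258 -0.3483 r 0.027 z [0.0592 0.0608]
scene [333. 169.] 40 0.7112 0.3485 r 0.0623 z [0.0509 0.0519]
scene [278. 192.] 89 0.5896 0.0631 r 0.0267 z [0.079  0.0809]
scene [207. 233.] 57 0.4762 -0.2276 r 0.0228 z [0.06   0.0623]
scene [172. 251.] 185 0.4278 -0.3475 r 0.026 z [0.0601 0.0619]
scene [239. 250.] 92 0.6019 -0.2462 r 0.026 z [0.0605 0.0623]
tcp [0.5958 0.0599 0.1906] yaw_y 27.07 F [ 1.7 -0.2 -0.1] grip 0.752 0.0 t 29.0
-> shift cm [-27.69 -13.69   0.57] turn 0.07
```

Emit:
carry_out([
  {"fingers":6.8,"linear":[-4,-1.9,0],"turn":0},
  {"fingers":6.8,"linear":[-9,-4.3,0],"turn":0},
  {"fingers":6.8,"linear":[-14,-6.7,0],"turn":0},
  {"fingers":6.8,"linear":[-19,-9.1,0],"turn":0},
  {"fingers":6.8,"linear":[-24,-11.5,2],"turn":0},
  {"fingers":6.8,"linear":[-27.9,-13.3,4],"turn":0},
  {"fingers":6.8,"linear":[-27.9,-13.3,6],"turn":0},
  {"fingers":6.8,"linear":[-27.9,-13.3,6],"turn":0},
])

```text
time: 30.0
tcp_pos: [0.5989, -0.2473, 0.1202]
tcp_rot: [-0.003, 0.522, 0.853, 0.001]
ft_force: [0.8, -0.2, -0.0]
grip_width: 0.797
grasp_force: 0.0
```

Emit:
carry_out([
  {"fingers":6.8,"linear":[0,0,0],"turn":0},
  {"fingers":6.8,"linear":[0,0,0],"turn":0},
  {"fingers":6.8,"linear":[0,0,0],"turn":0},
  {"fingers":6.8,"linear":[0,0,0],"turn":0},
  {"fingers":6.8,"linear":[0,0,0],"turn":0},
  {"fingers":6.8,"linear":[0,0,0],"turn":0},
  {"fingers":6.8,"linear":[0,0,0],"turn":0},
  {"fingers":6.8,"linear":[0,0,0],"turn":0},
])

```text
time: 31.0
tcp_pos: [0.6006, -0.2494, 0.1232]
tcp_rot: [-0.0, 0.522, 0.853, 0.0]
ft_force: [0.4, -1.4, -0.3]
grip_width: 0.795
grasp_force: 0.0
```

```bash
python3 - <<'E'
from h import *
delta([.600,-.2489,.034],27)
E
python3 wc.py
```

```text
tcp [ 0.6006 -0.2494  0.1232] yaw_y 27.04 F [ 0.4 -1.4 -0.3] grip 0.795 0.0 t 31.0
-> shift cm [ 0.07 -0.03  8.93] turn 0.04
candle [131. 102.] 3224 0.4881 -0.2216 r 0.0251 z 0.0597 tcp [ 0.6006 -0.2494  0.1233] yaw_y 27.04 F [-0.2 -0.1 -0.4] grip 0.792 0.0 t 31.1
-> shift cm [ 7.59 -8.76  9.13] turn 0.04
candle [255. 207.] 3642 0.5998 -0.2493 r 0.0254 z 0.0597 tcp [ 0.6006 -0.2494  0.1233] yaw_y 27.04 F [-0.2 -0.1 -0.4] grip 0.792 0.0 t 31.1
-> shift cm [ 0.04 -0.07  9.13] turn 0.04
candle [ 32. 216.] 1504 0.4302 -0.3493 r 0.026 z 0.0597 tcp [ 0.6006 -0.2494  0.1233] yaw_y 27.04 F [-0.2 -0.1 -0.4] grip 0.792 0.0 t 31.1
-> shift cm [ -1.16 -19.72   9.13] turn 0.04
```

Emit:
carry_out([
  {"fingers":6.8,"linear":[0,-0.1,3],"turn":0},
  {"fingers":6.8,"linear":[0,-0.1,6],"turn":0},
  {"fingers":6.8,"linear":[0,-0.1,8.9],"turn":0},
  {"fingers":6.8,"linear":[0,-0.1,8.9],"turn":0},
  {"fingers":6.8,"linear":[0,-0.1,8.9],"turn":0},
  {"fingers":0,"linear":[0,-0.1,8.9],"turn":0},
  {"fingers":0,"linear":[0,-0.1,8.9],"turn":0},
  {"fingers":0,"linear":[0,-0.1,8.9],"turn":0},
])

```text
time: 32.05
tcp_pos: [0.6013, -0.2508, 0.0367]
tcp_rot: [0.002, 0.522, 0.853, -0.0]
ft_force: [0.2, 0.1, 6.6]
grip_width: 0.595
grasp_force: 62.9
```

Emit:
carry_out([
  {"fingers":0,"linear":[0,0,0],"turn":0},
  {"fingers":0,"linear":[0,0,0],"turn":0},
  {"fingers":0,"linear":[0,0,-3],"turn":0},
  {"fingers":0,"linear":[0,0,-7],"turn":0},
  {"fingers":0,"linear":[0,0,-11],"turn":0},
  {"fingers":0,"linear":[0,0,-14],"turn":0},
  {"fingers":0,"linear":[0,0,-14],"turn":0},
  {"fingers":0,"linear":[0,0,-14],"turn":0},
])

```text
time: 33.05
tcp_pos: [0.5989, -0.2493, 0.1724]
tcp_rot: [-0.001, 0.522, 0.853, 0.0]
ft_force: [-0.0, -0.3, -1.7]
grip_width: 0.594
grasp_force: 62.7
```

Emit:
carry_out([
  {"fingers":0,"linear":[3,1.1,0],"turn":0},
  {"fingers":0,"linear":[8,3,0],"turn":0},
  {"fingers":0,"linear":[13.5,5,0],"turn":0},
  {"fingers":0,"linear":[19,7,0],"turn":0},
  {"fingers":0,"linear":[24.5,9,0],"turn":0},
  {"fingers":0,"linear":[30,11.1,0],"turn":0},
  {"fingers":0,"linear":[34,12.7,0],"turn":0},
  {"fingers":0,"linear":[35.9,13.4,0],"turn":0},
])

```text
time: 34.05
tcp_pos: [0.5541, 0.1329, 0.172]
tcp_rot: [-0.002, 0.521, 0.853, -0.001]
ft_force: [-0.3, -0.8, -0.8]
grip_width: 0.599
grasp_force: 62.8
```

Emit:
carry_out([
  {"fingers":0,"linear":[0,0,0],"turn":0},
  {"fingers":0,"linear":[0,0,0],"turn":0},
  {"fingers":0,"linear":[0,0,3],"turn":0},
  {"fingers":0,"linear":[0,0,6],"turn":0},
  {"fingers":0,"linear":[0,0,9],"turn":0},
  {"fingers":0,"linear":[0,0,9],"turn":0},
  {"fingers":0,"linear":[0,0,9],"turn":0},
  {"fingers":0,"linear":[0,0,9],"turn":0},
])

```text
time: 35.05
tcp_pos: [0.5574, 0.1306, 0.0862]
tcp_rot: [0.001, 0.522, 0.853, 0.001]
ft_force: [-0.1, -0.4, -1.9]
grip_width: 0.592
grasp_force: 62.8
```

```bash
python3 - <<'E'
from h import *
delta([.5558,.1314,.053],27)
E
```

```text
tcp [0.5574 0.1306 0.0862] yaw_y 27.02 F [-0.1 -0.4 -1.9] grip 0.592 62.8 t 35.0
-> shift cm [ 0.15 -0.11  3.32] turn 0.02
```

Emit:
carry_out([
  {"fingers":0,"linear":[0.1,-0.1,0],"turn":0},
  {"fingers":0,"linear":[0.1,-0.1,0.6],"turn":0},
  {"fingers":0,"linear":[0.1,-0.1,1.2],"turn":0},
  {"fingers":0,"linear":[0.1,-0.1,1.8],"turn":0},
  {"fingers":0,"linear":[0.1,-0.1,2.4],"turn":0},
  {"fingers":0,"linear":[0.1,-0.1,2.9],"turn":0},
  {"fingers":0,"linear":[0.1,-0.1,3.2],"turn":0},
  {"fingers":0,"linear":[0.1,-0.1,3.2],"turn":0},
])

```text
time: 36.05
tcp_pos: [0.5549, 0.1315, 0.0547]
tcp_rot: [-0.0, 0.522, 0.853, -0.0]
ft_force: [-7.6, -0.1, 17.1]
grip_width: 0.593
grasp_force: 64.8
```

```bash
python3 - <<'E'
from h import *
delta([.5558,.1314,.053],27)
E
```

```text
tcp [0.5549 0.1315 0.0547] yaw_y 27.06 F [-7.6 -0.1 17.1] grip 0.593 64.8 t 36.0
-> shift cm [-0.05  0.08  0.17] turn 0.06
```

Emit:
carry_out([
  {"fingers":0,"linear":[0,0,-0.1],"turn":0},
  {"fingers":6.4,"linear":[0,0,-0.1],"turn":0},
  {"fingers":6.4,"linear":[0,0,-0.1],"turn":0},
  {"fingers":6.4,"linear":[0,0,-0.1],"turn":0},
  {"fingers":6.4,"linear":[0,0,-0.1],"turn":0},
  {"fingers":6.4,"linear":[0,0,-3],"turn":0},
  {"fingers":6.4,"linear":[0,0,-8],"turn":0},
  {"fingers":6.4,"linear":[0,0,-13],"turn":0},
])

```text
time: 37.05
tcp_pos: [0.5544, 0.1313, 0.1835]
tcp_rot: [-0.0, 0.522, 0.853, -0.0]
ft_force: [1.4, 0.0, -0.3]
grip_width: 0.752
grasp_force: 0.0
```

```bash
python3 - <<'E'
import cand
from h import *
delta([.488,-.2216,.12],27)
E
```

```text
side [231. 171.] 160 0.5543 0.1319 r 0.0274 z [0.0771 0.079 ]
side [251. 182.] 172 0.5901 0.0611 r 0.0275 z [0.0769 0.0789]
side [262. 269.] 276 0.4849 -0.2208 r 0.0268 z [0.0594 0.061 ]
side [263. 321.] 366 0.4261 -0.3491 r 0.0263 z [0.0594 0.061 ]
scene [278. 186.] 221 0.5766 0.1024 r 0.066 z [0.0783 0.0807]
scene [206. 231.] 41 0.4734 -0.2262 r 0.0189 z [0.0598 0.0623]
scene [212. 236.] 36 0.4976 -0.2323 r 0.012 z [0.0588 0.0609]
scene [172. 251.] 185 0.4265 -0.3478 r 0.0268 z [0.0597 0.0622]
tcp [0.5589 0.1315 0.1895] yaw_y 27.05 F [1.2 0.5 1.5] grip 0.75 0.0 t 37.1
-> shift cm [-28.18 -22.45   6.85] turn 0.05
```

Emit:
carry_out([
  {"fingers":6.8,"linear":[-4,-3.1,0],"turn":0},
  {"fingers":6.8,"linear":[-8.5,-6.6,0],"turn":0},
  {"fingers":6.8,"linear":[-13,-10.1,0],"turn":0},
  {"fingers":6.8,"linear":[-17.5,-13.6,0],"turn":0},
  {"fingers":6.8,"linear":[-22,-17.1,1],"turn":0},
  {"fingers":6.8,"linear":[-26,-20.2,3],"turn":0},
  {"fingers":6.8,"linear":[-28.4,-22,6],"turn":0},
  {"fingers":6.8,"linear":[-28.4,-22,6],"turn":0},
])

```text
time: 38.15
tcp_pos: [0.4856, -0.2222, 0.1194]
tcp_rot: [-0.003, 0.524, 0.852, 0.0]
ft_force: [0.2, 1.8, -0.1]
grip_width: 0.796
grasp_force: 0.0
```

Emit:
carry_out([
  {"fingers":6.8,"linear":[0,0,0],"turn":0},
  {"fingers":6.8,"linear":[0,0,0],"turn":0},
  {"fingers":6.8,"linear":[0,0,0],"turn":0},
  {"fingers":6.8,"linear":[0,0,0],"turn":0},
  {"fingers":6.8,"linear":[0,0,0],"turn":0},
  {"fingers":6.8,"linear":[0,0,0],"turn":0},
  {"fingers":6.8,"linear":[0,0,0],"turn":0},
  {"fingers":6.8,"linear":[0,0,0],"turn":0},
])

```text
time: 39.15
tcp_pos: [0.4877, -0.2217, 0.1223]
tcp_rot: [-0.0, 0.522, 0.853, 0.0]
ft_force: [-0.5, 0.5, -0.0]
grip_width: 0.793
grasp_force: 0.0
```

```bash
python3 -c "
import wc;wc.run(.034)"
```

```text
candle [256. 207.] 3663 0.4872 -0.2213 r 0.0253 z 0.0597 tcp [ 0.4877 -0.2217  0.1223] yaw_y 27.04 F [-0.5  0.  -0.1] grip 0.798 0.0 t 39.2
-> shift cm [ 0.06 -0.03  8.83] turn 0.04
```

Emit:
carry_out([
  {"fingers":6.8,"linear":[0.1,0,3],"turn":0},
  {"fingers":6.8,"linear":[0.1,0,6],"turn":0},
  {"fingers":6.8,"linear":[0.1,0,8.8],"turn":0},
  {"fingers":6.8,"linear":[0.1,0,8.8],"turn":0},
  {"fingers":6.8,"linear":[0.1,0,8.8],"turn":0},
  {"fingers":0,"linear":[0.1,0,8.8],"turn":0},
  {"fingers":0,"linear":[0.1,0,8.8],"turn":0},
  {"fingers":0,"linear":[0.1,0,8.8],"turn":0},
])

```text
time: 40.2
tcp_pos: [0.4887, -0.2218, 0.0363]
tcp_rot: [0.002, 0.522, 0.853, -0.0]
ft_force: [0.4, 0.2, 6.6]
grip_width: 0.593
grasp_force: 62.6
```

Emit:
carry_out([
  {"fingers":0,"linear":[0,0,0],"turn":0},
  {"fingers":0,"linear":[0,0,0],"turn":0},
  {"fingers":0,"linear":[0,0,-3],"turn":0},
  {"fingers":0,"linear":[0,0,-7],"turn":0},
  {"fingers":0,"linear":[0,0,-11],"turn":0},
  {"fingers":0,"linear":[0,0,-14],"turn":0},
  {"fingers":0,"linear":[0,0,-14],"turn":0},
  {"fingers":0,"linear":[0,0,-14],"turn":0},
])

```text
time: 41.2
tcp_pos: [0.4865, -0.2202, 0.1729]
tcp_rot: [-0.001, 0.522, 0.853, 0.0]
ft_force: [0.6, 0.3, -1.4]
grip_width: 0.593
grasp_force: 62.8
```

Emit:
carry_out([
  {"fingers":0,"linear":[3,1.8,0],"turn":0},
  {"fingers":0,"linear":[8,4.9,0],"turn":0},
  {"fingers":0,"linear":[13,7.9,0],"turn":0},
  {"fingers":0,"linear":[18,11,0],"turn":0},
  {"fingers":0,"linear":[23,14,0],"turn":0},
  {"fingers":0,"linear":[28,17.1,0],"turn":0},
  {"fingers":0,"linear":[33,20.1,0],"turn":0},
  {"fingers":0,"linear":[36.3,22.1,0],"turn":0},
])

```text
time: 42.2
tcp_pos: [0.5174, 0.2053, 0.1719]
tcp_rot: [-0.002, 0.521, 0.853, -0.001]
ft_force: [0.0, 0.6, -1.6]
grip_width: 0.593
grasp_force: 62.8
```

Emit:
carry_out([
  {"fingers":0,"linear":[0,0,0],"turn":0},
  {"fingers":0,"linear":[0,0,0],"turn":0},
  {"fingers":0,"linear":[0,0,3],"turn":0},
  {"fingers":0,"linear":[0,0,6],"turn":0},
  {"fingers":0,"linear":[0,0,9],"turn":0},
  {"fingers":0,"linear":[0,0,9],"turn":0},
  {"fingers":0,"linear":[0,0,9],"turn":0},
  {"fingers":0,"linear":[0,0,9],"turn":0},
])

```text
time: 43.2
tcp_pos: [0.5204, 0.2029, 0.086]
tcp_rot: [0.001, 0.522, 0.853, 0.001]
ft_force: [-1.0, -0.2, -0.6]
grip_width: 0.596
grasp_force: 63.0
```

```bash
python3 - <<'E'
from h import *
delta([.5196,.2025,.053],27)
E
```

```text
tcp [0.5204 0.2029 0.086 ] yaw_y 27.02 F [-1.  -0.2 -0.6] grip 0.596 63.0 t 43.2
-> shift cm [ 0.  -0.1  3.3] turn 0.02
```

Emit:
carry_out([
  {"fingers":0,"linear":[0,0,0],"turn":0},
  {"fingers":0,"linear":[0,0,0.6],"turn":0},
  {"fingers":0,"linear":[0,0,1.2],"turn":0},
  {"fingers":0,"linear":[0,0,1.8],"turn":0},
  {"fingers":0,"linear":[0,0,2.4],"turn":0},
  {"fingers":0,"linear":[0,0,2.8],"turn":0},
  {"fingers":0,"linear":[0,0,3.1],"turn":0},
  {"fingers":0,"linear":[0,0,3.1],"turn":0},
])

```text
time: 44.2
tcp_pos: [0.5192, 0.2031, 0.0543]
tcp_rot: [-0.0, 0.522, 0.853, -0.0]
ft_force: [-3.9, -0.7, 7.6]
grip_width: 0.59
grasp_force: 63.6
```

```bash
python3 - <<'E'
from h import *
delta([.5196,.2025,.053],27)
E
```

```text
tcp [0.5192 0.2031 0.0543] yaw_y 27.05 F [-3.9 -0.7  7.6] grip 0.59 63.6 t 44.2
-> shift cm [-0.07  0.01  0.13] turn 0.05
```

Emit:
carry_out([
  {"fingers":0,"linear":[0,0,-0.1],"turn":0},
  {"fingers":6.4,"linear":[0,0,-0.1],"turn":0},
  {"fingers":6.4,"linear":[0,0,-0.1],"turn":0},
  {"fingers":6.4,"linear":[0,0,-0.1],"turn":0},
  {"fingers":6.4,"linear":[0,0,-0.1],"turn":0},
  {"fingers":6.4,"linear":[0,0,-3],"turn":0},
  {"fingers":6.4,"linear":[0,0,-8],"turn":0},
  {"fingers":6.4,"linear":[0,0,-13],"turn":0},
])

```text
time: 45.2
tcp_pos: [0.5191, 0.203, 0.1846]
tcp_rot: [0.0, 0.522, 0.853, 0.0]
ft_force: [0.2, -0.1, 0.5]
grip_width: 0.753
grasp_force: 0.0
```

```bash
python3 - <<'E'
import cand
from h import *
delta([.4300,-.3492,.16],27)
E
```

```text
side [213. 161.] 155 0.5168 0.2036 r 0.0275 z [0.077 0.079]
side [232. 171.] 168 0.5549 0.1312 r 0.0271 z [0.0767 0.0786]
side [251. 182.] 172 0.5907 0.0633 r 0.0276 z [0.077  0.0787]
side [263. 321.] 371 0.4272 -0.3494 r 0.0262 z [0.0594 0.061 ]
scene [278. 180.] 339 0.5572 0.1359 r 0.103 z [0.0778 0.0805]
scene [338. 175.] 44 0.7383 0.3185 r 0.0515 z [0.0506 0.0516]
scene [172. 251.] 181 0.427 -0.3469 r 0.0265 z [0.06   0.0618]
tcp [0.5234 0.2038 0.1905] yaw_y 27.05 F [-0.4 -1.2  0.7] grip 0.749 0.0 t 45.3
-> shift cm [-44.99 -33.5    2.81] turn 0.05
```

Emit:
carry_out([
  {"fingers":6.8,"linear":[-3,-2.2,0],"turn":0},
  {"fingers":6.8,"linear":[-8,-5.9,0],"turn":0},
  {"fingers":6.8,"linear":[-13,-9.5,0],"turn":0},
  {"fingers":6.8,"linear":[-18,-13.2,0],"turn":0},
  {"fingers":6.8,"linear":[-23,-16.8,0],"turn":0},
  {"fingers":6.8,"linear":[-28,-20.5,0],"turn":0},
  {"fingers":6.8,"linear":[-32.5,-23.8,0],"turn":0},
  {"fingers":6.8,"linear":[-37,-27,0],"turn":0},
])

```text
time: 46.3
tcp_pos: [0.4462, -0.2512, 0.183]
tcp_rot: [0.0, 0.522, 0.853, 0.0]
ft_force: [1.2, 0.6, -0.8]
grip_width: 0.797
grasp_force: 0.0
```

Emit:
carry_out([
  {"fingers":6.8,"linear":[-4,-3,1],"turn":0},
  {"fingers":6.8,"linear":[-8.1,-6,3],"turn":0},
  {"fingers":6.8,"linear":[-8.1,-6,6],"turn":0},
  {"fingers":6.8,"linear":[-8.1,-6,6],"turn":0},
  {"fingers":6.8,"linear":[-8.1,-6,6],"turn":0},
  {"fingers":6.8,"linear":[-8.1,-6,6],"turn":0},
  {"fingers":6.8,"linear":[-8.1,-6,6],"turn":0},
  {"fingers":6.8,"linear":[-8.1,-6,6],"turn":0},
])

```text
time: 47.3
tcp_pos: [0.4305, -0.3488, 0.1239]
tcp_rot: [0.0, 0.522, 0.853, -0.0]
ft_force: [-0.1, -0.7, 0.8]
grip_width: 0.794
grasp_force: 0.0
```

```bash
python3 -c "
import wc;wc.run(.034)"
```

```text
candle [253. 206.] 3623 0.4281 -0.3493 r 0.0254 z 0.0597 tcp [ 0.4304 -0.3487  0.1237] yaw_y 27.06 F [-0.9 -0.3 -0.5] grip 0.799 0.0 t 47.4
-> shift cm [ 0.06 -0.23  8.97] turn 0.06
```

Emit:
carry_out([
  {"fingers":6.8,"linear":[0.1,-0.2,3],"turn":0},
  {"fingers":6.8,"linear":[0.1,-0.2,6],"turn":0},
  {"fingers":6.8,"linear":[0.1,-0.2,8.9],"turn":0},
  {"fingers":6.8,"linear":[0.1,-0.2,8.9],"turn":0},
  {"fingers":6.8,"linear":[0.1,-0.2,8.9],"turn":0},
  {"fingers":0,"linear":[0.1,-0.2,8.9],"turn":0},
  {"fingers":0,"linear":[0.1,-0.2,8.9],"turn":0},
  {"fingers":0,"linear":[0.1,-0.2,8.9],"turn":0},
])

```text
time: 48.35
tcp_pos: [0.4291, -0.3501, 0.0364]
tcp_rot: [0.002, 0.522, 0.853, -0.001]
ft_force: [0.1, -0.1, 6.2]
grip_width: 0.592
grasp_force: 62.6
```

Emit:
carry_out([
  {"fingers":0,"linear":[0,0,0],"turn":0},
  {"fingers":0,"linear":[0,0,0],"turn":0},
  {"fingers":0,"linear":[0,0,-3],"turn":0},
  {"fingers":0,"linear":[0,0,-7],"turn":0},
  {"fingers":0,"linear":[0,0,-11],"turn":0},
  {"fingers":0,"linear":[0,0,-14],"turn":0},
  {"fingers":0,"linear":[0,0,-14],"turn":0},
  {"fingers":0,"linear":[0,0,-14],"turn":0},
])

```text
time: 49.35
tcp_pos: [0.4274, -0.3479, 0.1727]
tcp_rot: [-0.001, 0.522, 0.853, 0.0]
ft_force: [0.0, 0.3, -1.9]
grip_width: 0.591
grasp_force: 62.8
```

Emit:
carry_out([
  {"fingers":0,"linear":[3,1.9,0],"turn":0},
  {"fingers":0,"linear":[8,5,0],"turn":0},
  {"fingers":0,"linear":[13,8.1,0],"turn":0},
  {"fingers":0,"linear":[18,11.3,0],"turn":0},
  {"fingers":0,"linear":[23,14.4,0],"turn":0},
  {"fingers":0,"linear":[28,17.5,0],"turn":0},
  {"fingers":0,"linear":[32,20,0],"turn":0},
  {"fingers":0,"linear":[36,22.5,0],"turn":0},
])

```text
time: 50.35
tcp_pos: [0.4633, 0.076, 0.1722]
tcp_rot: [-0.002, 0.522, 0.853, -0.001]
ft_force: [0.5, -0.1, -1.5]
grip_width: 0.596
grasp_force: 62.8
```

Emit:
carry_out([
  {"fingers":0,"linear":[4,2.5,0],"turn":0},
  {"fingers":0,"linear":[8,5.1,0],"turn":0},
  {"fingers":0,"linear":[12,7.7,0],"turn":0},
  {"fingers":0,"linear":[15,9.6,0],"turn":0},
  {"fingers":0,"linear":[17,10.7,0],"turn":0},
  {"fingers":0,"linear":[17,10.7,0],"turn":0},
  {"fingers":0,"linear":[17,10.7,0],"turn":0},
  {"fingers":0,"linear":[17,10.7,0],"turn":0},
])

```text
time: 51.35
tcp_pos: [0.4826, 0.2733, 0.1738]
tcp_rot: [-0.0, 0.523, 0.853, -0.0]
ft_force: [0.2, 0.7, -1.0]
grip_width: 0.591
grasp_force: 62.9
```

```bash
python3 - <<'E'
from h import *
delta([.4832,.2738,.053],27)
E
```

```text
tcp [0.4826 0.2733 0.1738] yaw_y 26.98 F [ 0.2  0.7 -1. ] grip 0.591 62.9 t 51.4
-> shift cm [ 0.02  0.09 12.08] turn -0.02
```

Emit:
carry_out([
  {"fingers":0,"linear":[0,0.05,3],"turn":0},
  {"fingers":0,"linear":[0,0.05,6],"turn":0},
  {"fingers":0,"linear":[0,0.05,8.5],"turn":0},
  {"fingers":0,"linear":[0,0.05,8.8],"turn":0},
  {"fingers":0,"linear":[0,0.05,8.8],"turn":0},
  {"fingers":0,"linear":[0,0.05,8.8],"turn":0},
  {"fingers":0,"linear":[0,0.05,8.8],"turn":0},
  {"fingers":0,"linear":[0,0.05,8.8],"turn":0},
])

```text
time: 52.35
tcp_pos: [0.4835, 0.2746, 0.0868]
tcp_rot: [0.0, 0.522, 0.853, 0.0]
ft_force: [0.7, -0.5, -1.6]
grip_width: 0.594
grasp_force: 62.9
```

Emit:
carry_out([
  {"fingers":0,"linear":[0,0,0.5],"turn":0},
  {"fingers":0,"linear":[0,0,1],"turn":0},
  {"fingers":0,"linear":[0,0,1.5],"turn":0},
  {"fingers":0,"linear":[0,0,2],"turn":0},
  {"fingers":0,"linear":[0,0,2.5],"turn":0},
  {"fingers":0,"linear":[0,0,2.8],"turn":0},
  {"fingers":0,"linear":[0,0,3.05],"turn":0},
  {"fingers":0,"linear":[0,0,3.05],"turn":0},
])

```text
time: 53.35
tcp_pos: [0.4831, 0.2745, 0.0556]
tcp_rot: [-0.0, 0.522, 0.853, -0.0]
ft_force: [-0.1, -0.0, -0.8]
grip_width: 0.595
grasp_force: 62.9
```

```bash
python3 - <<'E'
from h import *
delta([.4832,.2738,.053],27)
E
```

```text
tcp [0.4831 0.2745 0.0556] yaw_y 27.04 F [-0.1 -0.  -0.8] grip 0.595 62.9 t 53.4
-> shift cm [-0.07 -0.02  0.26] turn 0.04
```

Emit:
carry_out([
  {"fingers":0,"linear":[0,0,0.2],"turn":0},
  {"fingers":0,"linear":[0,0,0.2],"turn":0},
  {"fingers":6.4,"linear":[0,0,0.2],"turn":0},
  {"fingers":6.4,"linear":[0,0,0.1],"turn":0},
  {"fingers":6.4,"linear":[0,0,0],"turn":0},
  {"fingers":6.4,"linear":[0,0,-3],"turn":0},
  {"fingers":6.4,"linear":[0,0,-8],"turn":0},
  {"fingers":6.4,"linear":[0,0,-13],"turn":0},
])

```text
time: 54.35
tcp_pos: [0.483, 0.2744, 0.1871]
tcp_rot: [-0.0, 0.522, 0.853, -0.0]
ft_force: [1.4, -0.4, -0.9]
grip_width: 0.753
grasp_force: 0.0
```

Emit:
carry_out([
  {"fingers":0,"linear":[-2,-2,-3],"turn":0},
  {"fingers":0,"linear":[-4,-5,-7],"turn":0},
  {"fingers":0,"linear":[-5,-8,-12],"turn":0},
  {"fingers":0,"linear":[-5,-10,-16],"turn":0},
  {"fingers":0,"linear":[-5,-10,-16],"turn":0},
  {"fingers":0,"linear":[-5,-10,-16],"turn":0},
  {"fingers":0,"linear":[-5,-10,-16],"turn":0},
  {"fingers":0,"linear":[-5,-10,-16],"turn":0},
])

```text
time: 55.35
tcp_pos: [0.4166, 0.1846, 0.3445]
tcp_rot: [-0.001, 0.522, 0.853, -0.001]
ft_force: [0.5, -0.4, -0.7]
grip_width: 0.001
grasp_force: 0.0
```

```bash
python3 - <<'E'
import cand
from h import *
delta([.66,.2,.35],27)
ex=np.array([.891,.454]);ey=np.array([-.454,.891]);C=np.array([.5461,.1717])
for n in('side','scene'):
    P=cloud(load(n));X=(P[...,:2]-C)@ex;Y=(P[...,:2]-C)@ey;Z=P[...,2]
    m=(Z>.13)&(Z<.27)&(abs(Y)<.17)&(X>.02)&(X<.15);print(n,m.sum(),'lid line X(Z)',np.polyfit(Z[m]-.1,X[m],1).round(4),'Zmax',np.percentile(Z[m],99.5),'Y',Y[m].min(),Y[m].max())
    q=(P[...,:2]-[.6655,-.4105])@np.array([[.870,.492],[-.492,.870]]).T if 0 else None
    e=np.array([.870,-.492]);f=np.array([.492,.870]);A=(P[...,:2]-[.6655,-.4105])@e;B=(P[...,:2]-[.6655,-.4105])@f
    b=(A<-.02)&(A>-.1)&(abs(B)<.12)&(Z>.03)&(Z<.25);print(' blade A',A[b].mean().round(4),'B(Z)',np.polyfit(Z[b],B[b],1).round(3),'Z',Z[b].min().round(3),Z[b].max().round(3))
E
```

```text
side [195. 151.] 145 0.4827 0.2746 r 0.0265 z [0.0766 0.0787]
side [213. 161.] 156 0.5176 0.2046 r 0.0277 z [0.0772 0.0788]
side [232. 171.] 160 0.5533 0.1339 r 0.0279 z [0.0769 0.0787]
side [251. 182.] 171 0.5902 0.0619 r 0.0267 z [0.0768 0.0789]
scene [278. 175.] 443 0.5417 0.1734 r 0.1436 z [0.0779 0.0806]
tcp [0.4167 0.1846 0.345 ] yaw_y 27.05 F [ 0.2 -0.5  0.4] grip 0.0 0.0 t 55.5
-> shift cm [-9.69 22.37 -0.54] turn 0.05
side 2930 lid line X(Z) [0.0567 0.074 ] Zmax 0.25117857831797397 Y -0.1698016369166537 0.1698032309582264
 blade A -0.0592 B(Z) [-0.039 -0.   ] Z 0.053 0.249
scene 518 lid line X(Z) [0.0729 0.0738] Zmax 0.25424434948277513 Y -0.16975960699430845 0.1696818260939193
 blade A -0.0505 B(Z) [-0.025  0.002] Z 0.054 0.25
```

All four candles are seated (tops 18 mm above table standing height). The lid is at about 1.63 rad and the blade hangs straight. Now I'll go behind the lid and close it.

Emit:
carry_out([
  {"fingers":0,"linear":[-1.2,4,-1],"turn":0},
  {"fingers":0,"linear":[-2.6,9,-1],"turn":0},
  {"fingers":0,"linear":[-4.1,14,-1],"turn":0},
  {"fingers":0,"linear":[-5.6,19,-1],"turn":0},
  {"fingers":0,"linear":[-7,23.9,-1],"turn":0},
  {"fingers":0,"linear":[-7,23.9,-1],"turn":0},
  {"fingers":0,"linear":[-7,23.9,-1],"turn":0},
  {"fingers":0,"linear":[-7,23.9,-1],"turn":0},
])

```text
time: 56.45
tcp_pos: [0.6607, 0.231, 0.3575]
tcp_rot: [0.001, 0.522, 0.853, 0.001]
ft_force: [-0.4, -0.8, 0.2]
grip_width: 0.002
grasp_force: 0.0
```

Emit:
carry_out([
  {"fingers":0,"linear":[0,0,3],"turn":0},
  {"fingers":0,"linear":[0,0,7],"turn":0},
  {"fingers":0,"linear":[0,0,11],"turn":0},
  {"fingers":0,"linear":[0,0,11],"turn":0},
  {"fingers":0,"linear":[0,0,11],"turn":0},
  {"fingers":0,"linear":[0,0,11],"turn":0},
  {"fingers":0,"linear":[0,0,11],"turn":0},
  {"fingers":0,"linear":[0,0,11],"turn":0},
])

```text
time: 57.45
tcp_pos: [0.6618, 0.2309, 0.2466]
tcp_rot: [0.0, 0.522, 0.853, 0.0]
ft_force: [-0.4, -0.4, -0.9]
grip_width: -0.0
grasp_force: 0.0
```

```bash
python3 - <<'E'
from h import *
delta([.6619,.2307,.245],27)
E
```

```text
tcp [0.6618 0.2309 0.2466] yaw_y 27.04 F [-0.4 -0.4 -0.9] grip -0.0 0.0 t 57.5
-> shift cm [-0.02 -0.    0.16] turn 0.04
```

Emit:
carry_out([
  {"fingers":0,"linear":[0,-1.3,0.1],"turn":0},
  {"fingers":0,"linear":[0,-2.5,0.1],"turn":0},
  {"fingers":0,"linear":[0,-4,0.1],"turn":0},
  {"fingers":0,"linear":[0,-5.6,0.1],"turn":0},
  {"fingers":0,"linear":[0,-7,0.4],"turn":0},
  {"fingers":0,"linear":[0,-8.2,0.7],"turn":0},
  {"fingers":0,"linear":[0,-9.5,1.2],"turn":0},
  {"fingers":0,"linear":[0,-10.7,1.8],"turn":0},
])

```text
time: 58.45
tcp_pos: [0.5672, 0.1824, 0.2295]
tcp_rot: [0.002, 0.522, 0.853, 0.002]
ft_force: [1.1, 0.3, 3.1]
grip_width: -0.001
grasp_force: 1.6
```

Emit:
carry_out([
  {"fingers":0,"linear":[0,-1.1,0.7],"turn":0},
  {"fingers":0,"linear":[0,-2.2,1.5],"turn":0},
  {"fingers":0,"linear":[0,-3.2,2.5],"turn":0},
  {"fingers":0,"linear":[0,-4.1,3.5],"turn":0},
  {"fingers":0,"linear":[0,-4.9,4.6],"turn":0},
  {"fingers":0,"linear":[0,-5.5,5.8],"turn":0},
  {"fingers":0,"linear":[0,-6,7],"turn":0},
  {"fingers":0,"linear":[0,-6.5,8.3],"turn":0},
])

```text
time: 59.45
tcp_pos: [0.5082, 0.1525, 0.1438]
tcp_rot: [0.0, 0.522, 0.853, 0.0]
ft_force: [2.8, 0.3, 2.0]
grip_width: 0.003
grasp_force: 1.3
```

```bash
cat > lid.py <<'E'
from h import *
ex=np.array([.891,.454]);ey=np.array([-.454,.891]);C=np.array([.5461,.1717])
s=arm.state();d=s['tcp_pos'][:2]-C;print('case XY',(d@ex).round(4),(d@ey).round(4));delta([.5,.2,.119],27,s)
for n in('side','scene'):
    P=cloud(grab(n));X=(P[...,:2]-C)@ex;Y=(P[...,:2]-C)@ey;Z=P[...,2]
    m=(Z>.095)&(Z<.16)&(abs(X)<.07)&(abs(Y)<.172)&(abs(Y)>.09);p=np.polyfit(X[m],Z[m],1);print(n,m.sum(),'lid tilt',p.round(4),np.median(Z[m]).round(4))
E
python3 lid.py
```

```text
case XY -0.0425 0.0001
tcp [0.5082 0.1525 0.1438] yaw_y 27.04 F [2.8 0.3 2. ] grip 0.003 1.3 t 59.5
-> shift cm [4.6  1.43 2.48] turn 0.04
side 1131 lid tilt [-0.1857  0.124 ] 0.1273
scene 713 lid tilt [-0.1731  0.1244] 0.123
```

Lid angle is about 0.18 rad. I'll press straight down now.

Emit:
carry_out([
  {"fingers":0,"linear":[0,-0.2,0.6],"turn":0},
  {"fingers":0,"linear":[0,-0.3,1.2],"turn":0},
  {"fingers":0,"linear":[0,-0.3,1.7],"turn":0},
  {"fingers":0,"linear":[0,-0.3,2.1],"turn":0},
  {"fingers":0,"linear":[0,-0.3,2.4],"turn":0},
  {"fingers":0,"linear":[0,-0.3,2.55],"turn":0},
  {"fingers":0,"linear":[0,-0.3,2.55],"turn":0},
  {"fingers":0,"linear":[0,-0.3,2.55],"turn":0},
])

```text
time: 60.55
tcp_pos: [0.5058, 0.1513, 0.1193]
tcp_rot: [0.0, 0.522, 0.853, 0.0]
ft_force: [0.7, -0.6, 0.2]
grip_width: 0.004
grasp_force: 0.0
```

```bash
python3 lid.py
```

```text
case XY -0.0451 0.0001
tcp [0.5058 0.1513 0.1193] yaw_y 27.04 F [ 0.7 -0.6  0.2] grip 0.004 0.0 t 60.5
-> shift cm [4.6  1.69 0.03] turn 0.04
side 1339 lid tilt [0.0032 0.1092] 0.1092
scene 690 lid tilt [0.0033 0.1108] 0.1108
```

Emit:
carry_out([
  {"fingers":0,"linear":[0,0,0.1],"turn":0},
  {"fingers":0,"linear":[0,0,0.15],"turn":0},
  {"fingers":0,"linear":[0,0,0.15],"turn":0},
  {"fingers":0,"linear":[0,0,-2],"turn":0},
  {"fingers":0,"linear":[0,0,-7],"turn":0},
  {"fingers":0,"linear":[0,-3,-12],"turn":0},
  {"fingers":0,"linear":[0,-6,-15],"turn":0},
  {"fingers":0,"linear":[0,-8,-15],"turn":0},
])

```text
time: 61.65
tcp_pos: [0.4352, 0.1145, 0.2726]
tcp_rot: [0.003, 0.522, 0.853, 0.002]
ft_force: [-0.1, 0.0, 0.3]
grip_width: -0.001
grasp_force: 0.0
```

Emit:
carry_out([
  {"fingers":0,"linear":[0,0,0],"turn":0},
  {"fingers":0,"linear":[0,0,0],"turn":0},
  {"fingers":0,"linear":[0,0,0],"turn":0},
  {"fingers":0,"linear":[0,0,0],"turn":0},
  {"fingers":0,"linear":[0,0,0],"turn":0},
  {"fingers":0,"linear":[0,0,0],"turn":0},
  {"fingers":0,"linear":[0,0,0],"turn":0},
  {"fingers":0,"linear":[0,0,0],"turn":0},
])

```text
time: 62.65
tcp_pos: [0.4344, 0.1149, 0.2693]
tcp_rot: [0.0, 0.522, 0.853, 0.0]
ft_force: [-0.4, -0.7, 0.0]
grip_width: 0.004
grasp_force: 0.0
```

```bash
python3 lid.py; python3 - <<'E'
from h import *
cv2.imwrite('pics/fin.png',cv2.resize(load('side')['img'][90:380,130:500],None,fx=2,fy=2)[:,:,::-1])
E
```

```text
case XY -0.1253 0.0001
tcp [0.4344 0.1149 0.2693] yaw_y 27.04 F [-0.4 -0.7  0. ] grip 0.004 0.0 t 62.6
-> shift cm [ 4.6   9.71 15.03] turn 0.04
side 1468 lid tilt [0.0012 0.1092] 0.1092
scene 890 lid tilt [0.0005 0.111 ] 0.1111
```

View pics/fin.png

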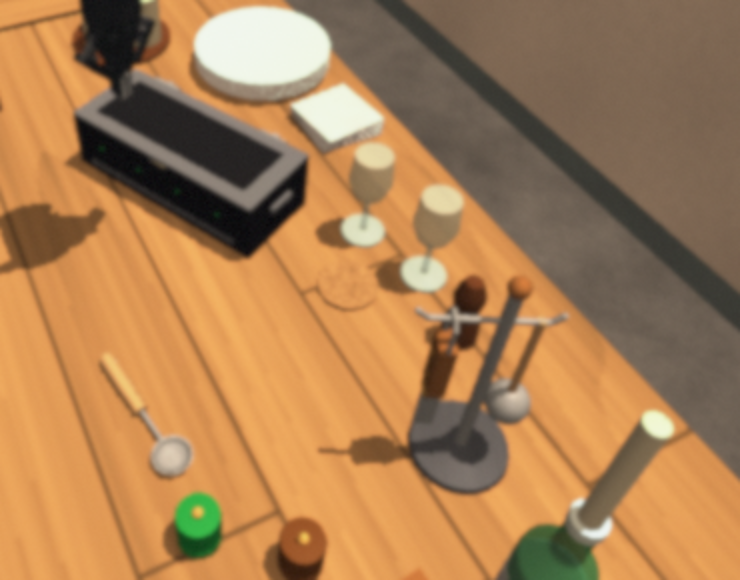

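The lid is shut. The blade hangs on the near hook at (440,350), no candles are left on the table, and the glasses and mill are standing where they were.

```bash
python3 -c "
from workcell import arm
print(arm.hand_in())"
```

```text
the job is handed in; nothing more can be done
None
```

I levered the lid open with the blade, hung the blade on the near hook, stood all four candles in the pockets and shut the lid; the job is handed in, but no verdict came back.

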